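Swap the scrubber cartridge and load the filter stack

TASK

Ready the filter conditioning station: move the spent (orange-topped) cartridge from the deck into the yellow tray, upright and flat on its floor, and stand the fresh (green-topped) cartridge squarely inside the blue outline on the deck so that its own weight holds the part-present pin down. Stack all the filter discs there are, neatly centred, on the round steel plate and set the steel weight centred on top. When the pin is held and the stack is complete, press the green start button right in and leave everything so, with the bystanders left where they are; if something gets knocked out of place, put it right again.

Things in the scene. Friction and masses are not known exactly. Their poses are not given: they have to be found in the camera images.
- d1_mid (a point): blue round filter disc with white paper-like faces, alike both ways up, 64 mm across, 20 mm thick, 120 g, lying flat at the start; this point is its centre, 10 mm above its underside, z runs through its faces (up at the start; either face may be up). There are three to five discs (None if absent), interchangeable, and any order in the stack is right
- d2_mid (a point): blue round filter disc with white paper-like faces, alike both ways up, 64 mm across, 20 mm thick, 120 g, lying flat at the start; this point is its centre, 10 mm above its underside, z runs through its faces (up at the start; either face may be up). There are three to five discs (None if absent), interchangeable, and any order in the stack is right
- d3_mid (a point): blue round filter disc with white paper-like faces, alike both ways up, 64 mm across, 20 mm thick, 120 g, lying flat at the start; this point is its centre, 10 mm above its underside, z runs through its faces (up at the start; either face may be up). There are three to five discs (None if absent), interchangeable, and any order in the stack is right
- d4_mid (a point): blue round filter disc with white paper-like faces, alike both ways up, 64 mm across, 20 mm thick, 120 g, lying flat at the start; this point is its centre, 10 mm above its underside, z runs through its faces (up at the start; either face may be up). There are three to five discs (None if absent), interchangeable, and any order in the stack is right
- d5_mid (a point): blue round filter disc with white paper-like faces, alike both ways up, 64 mm across, 20 mm thick, 120 g, lying flat at the start; this point is its centre, 10 mm above its underside, z runs through its faces (up at the start; either face may be up). There are three to five discs (None if absent), interchangeable, and any order in the stack is right
- weight_mid (a point): steel stack weight, 400 g: a round foot 64 mm across and 22 mm high, with a plain upright knob 22 mm across and 36 mm tall on its middle, 58 mm tall in all; this point is half-way up on its axis (29 mm above the underside, in the lower part of the knob, whose top is 29 mm higher); z is up along the knob
- fresh_mid (a point): fresh scrubber cartridge: white block 120 mm long (its x), 56 mm wide (its y), 50 mm high (its z), about 550 g, with green top panel and green end bands; this point is its centre, 25 mm above its underside. Either end may face either way; it is loose on the bench at the start
- spent_mid (a point): spent scrubber cartridge: the same block (120 x 56 x 50 mm, about 550 g) with orange top panel and black end bands; this point is its centre, 25 mm above its underside; it stands on the deck at the start, over the pin
- deck_mark (a point): docking deck: fixed aluminium-topped white base, 130 mm (x) by 200 mm (y), flat top 30 mm above the bench, no walls; this point is the middle of the blue rectangular outline on its top, which is 132 mm along the deck's y and 68 mm along its x: a cartridge stands inside it, its long side along the deck's y. A part-present pin stands out of the deck 30 mm from this point towards the deck's +y
- pin (a joint): red spring-loaded part-present pin, 14 mm thick: 0 = up, standing 8 mm proud of the deck; 0.008 m = pressed down flush. It takes about 0.75 N to start and 2 N to hold fully down; the weight of a cartridge resting flat on the deck does it
- plate_top (a point): round steel stack plate, 150 mm across, fixed on the bench; this point is the centre of its flat top, 12 mm above the bench; a blue circle of 68 mm marks where the discs go
- tray_in (a point): yellow fixed return tray, 160 mm (its x) by 210 mm (its y) outside, 30 mm high, 5 mm walls; this point is the centre of its inner floor, about 5 mm above the bench
- start (a joint): green start push button: 0 = out, 0.006 m = fully pressed; springs back; about 5 N fully pressed
- start_top (a point): middle of the top face of the green start button (32 mm across), on the fixed grey control box, 90 mm square and 40 mm high; pressed straight down
- driver: loose screwdriver lying near the robot, a bystander to be left alone; origin in the underside or on its length
- wrench: loose wrench lying near the robot, a bystander to be left alone; origin in the underside or on its length
- calbottle: standing bottle 60 mm wide, 130 mm tall, beyond the work area, a bystander to be left alone; origin in the underside or on its length
- greasejar: standing jar 64 mm wide, 60 mm tall, beyond the work area, a bystander to be left alone; origin in the underside or on its length
- tin: low round tin with a white cap, 76 mm wide, 36 mm tall, at the robot's right, a bystander to be left alone; origin in the underside or on its length
Things that resemble listed ones, but are neither listed nor needed, are in the scene too. What is shaped like the part that bears start but pink is not meant.

How it is judged:
By the outcome, as a careful person would: the job done as asked, in the order asked, and still so for the second after the job is handed in, with the robot touching nothing.
Of d1, d2, d3, d4, d5 only 3 to 5 are there at a start; the rules pass over those that are not, and their reading is None.
At some moment in a run one of fresh, d1, d2, d3, d4, d5 may be knocked a few centimetres aside while the robot is not near it.
It also fails if it takes over 210 s, if anything falls off the work surface, if the arm or the gripper's body presses on something with over 40 N, if the wrist force passes 120 N, or if a joint passes its speed limit or range.

ROBOT

A 6-joint arm with a two-finger parallel gripper is mounted at the origin on the work surface. World frame = base frame: x ahead of the robot, y to its left, z up, the work surface at z = 0. Lengths are in mm, angles in rad, forces in N, time in s.
With the tool pointing down it reaches from about 350 to 925 mm from the base axis. Payload 6.4 kg.
Tool frame: the origin (TCP) lies on the centre line of the jaws, within the pads' length; the fingertips stand 17 mm ahead of it and the grasp point (between the pads) lies 2 mm behind it; y points along the fingers, x is the direction in which the jaws open and shut, and the axes are right-handed (so a half turn about y gives the same grasp; the last joint's range is limited). The gripper opens to 94 mm and grips with 3 to 60 N. Pads are 16 mm wide; open, the fingers measure 119 mm over their backs; the gripper's body (75 mm by 177 mm) begins 78 mm behind the grasp point.
Start: joints at [-1.327, 0.245, 1.558, -0, 1.339, -0.174], TCP at [263.744, -594.099, 222.455] pointing down, gripper open.
Joint ranges: [-3.13, 3.13], [-1.02, 2.26], [0.13, 2.54], [-0.95, 4.09], [0.21, 2.88], [-2.74, 2.74]. Speed limits (rad/s): [2.57, 2.57, 3.14, 3.14, 3.14, 3.14].

INTERFACE

Orientations are given as a 3x3 rotation matrix whose columns are the frame's x, y, z axes.
In Python, from station import status, optics, job_done, models gives the robot as it stands.
- The arm moves only by the tool send_rows, never from a script. Its argument "plan" is a list of rows, each a list of 6 numbers: the shift along the tool's x, y, z in m, then the turn, a rotation vector about the tool's x, y, z in units of 8 degrees (1.0 is 8 degrees). A call has 1 to 10 rows; each row shifts and turns the commanded pose from where the row before left it, along the tool's axes as they then stand; what a row does not reach is not made up. A row lasts 1/8 s, in which the tool goes at most 62.5 mm and 10.7 degrees, less where a joint would pass 70% of its speed; a pose out of reach is approached as far as the arm can. A call with a gripper value outside its range is refused whole. "grip" is the finger opening in m, from 0 to 0.094, set as the call begins (left out, the last holds). The fingers move at their own pace and stop on an object; the grip force is fixed at half the most. Time passes only in rows, so rows that do not move let the fingers close. It gives the time, the measured TCP pose, the force and the opening at its end, in the units of the state.
- status.observe(): the state, without advancing time (a new reading comes with each control period).
- optics.camera(name): name is "side" or "top"; returns a dict with "img" (384x512x3 uint8, red, green, blue), "vfov" (degrees; the focal length in pixels is half the picture's height over the tangent of half this angle, whatever the lens; pixels are square), "cx", "cy" (the principal point, pixels), "eye" and "orientation" of the camera in the world. Camera axes: x right, y down, z forward; pixel columns grow to the right and rows downward; lengths in mm; the calibration is good to about 2 mm. A picture is of the moment at which its call begins. There is no depth.
- job_done(): hands the job in, once; it reports no verdict.
Trained networks look in a picture, given as the dict that the camera call returned (one of the last four; its "shot" number tells which), for a name from the list of things; names that differ only in an ending like _2 or _b are one class to them, and where a whole thing is asked for, a point or a joint stands for the part that bears it (a point fixed in the world has none). Each returns a list of dicts, best first, with "score" (0 to 1); they miss things now and then, are a little off and sometimes report something else, mostly with a low value. They report only what shows in the picture. A call takes as long as a camera call. They do not tell look-alikes from the thing itself.
- models.recognise(picture, query): "box" ([left, top, right, bottom] in pixels, round what is visible of it).
- models.trace(picture, query): "region" (384x512 bool, what is visible of it) and "box" ([left, top, right, bottom] in pixels, round what is visible of it).
The state is a dict: "t": time; "qpos": joint angles; "qvel": joint speeds; "tau": joint torques, N m; "eef_pos": TCP position; "tool_rot": TCP orientation; "contact_force": force on the tool from outside, world axes, zero at the start; "torque": the same for the moment, N m; "opening": opening from 0.0 (shut) to 1.0 (fully open).
Only numpy, scipy, OpenCV 4.12 (cv2) and the standard library are available. Lean on these libraries where they do the work, as an engineer would, in place of code of your own. Each camera call takes 0.05 s, during which the arm holds its last target. There are 200 camera calls.

## Working session

There is one attempt and no reset: what is moved stays moved. The work goes in short steps, Python scripts to look and compute and a tool call to move; the robot and the scene stay as the last step left them, time stands still between calls to the robot, and variables do not carry over. Pictures are saved under pics/ and viewed, about 12 in all and at most 16, crops included, and the job is handed in when it is done.

Besides the shell and the picture viewer there is one more tool, called after "Call:" by a JSON object that holds its "op" and its "data", one argument or row to a line. send_rows: Moves the arm, as the interface text tells. Its arguments: {"type":"object","properties":{"plan":{"type":"array"},"grip":{"type":"number"}},"required":["plan"]}

```bash
mkdir -p pics; ls
cat > h.py <<'E'
import numpy as np, cv2
from station import status, optics, models
def save(p,n): cv2.imwrite(f"pics/{n}.png", cv2.cvtColor(p["img"],cv2.COLOR_RGB2BGR))
def ray(p,uv):
    f=p["img"].shape[0]/2/np.tan(np.radians(p["vfov"])/2)
    d=np.array([(uv[0]-p["cx"])/f,(uv[1]-p["cy"])/f,1.0])
    return np.array(p["eye"]),np.array(p["orientation"])@d
def atz(p,uv,z):
    e,d=ray(p,uv); return e+d*(z-e[2])/d[2]
def proj(p,X):
    f=p["img"].shape[0]/2/np.tan(np.radians(p["vfov"])/2)
    c=np.array(p["orientation"]).T@(np.array(X)-np.array(p["eye"]))
    return np.array([p["cx"]+f*c[0]/c[2],p["cy"]+f*c[1]/c[2]])
def tri(a,ua,b,ub):
    e1,d1=ray(a,ua);e2,d2=ray(b,ub)
    s=np.linalg.lstsq(np.c_[d1,-d2],e2-e1,rcond=None)[0]
    x,y=e1+d1*s[0],e2+d2*s[1]; return (x+y)/2,np.linalg.norm(x-y)
E
python3 - <<'E'
from h import *
np.set_printoptions(precision=3,suppress=True)
s=status.observe(); print(s)
P={n:optics.camera(n) for n in("top","side")}
ims=[]
for n,p in P.items():
    print(n,{k:v for k,v in p.items() if k!="img"})
    save(p,n+"0")
    for q in ["d1_mid","weight_mid","fresh_mid","spent_mid","start","pin","deck_mark","plate_top","tray_in","driver","wrench","calbottle","greasejar","tin"]:
        try: print(q,[(np.round(r["box"]).astype(int).tolist(),round(r["score"],2)) for r in models.recognise(p,q)])
        except Exception as e: print(q,e)
E
```

```text
pics
{'t': 0.0, 'qpos': array([-1.327,  0.246,  1.559,  0.   ,  1.339, -0.174]), 'qvel': array([ 0.001,  0.001,  0.001, -0.001, -0.001, -0.   ]), 'tau': array([ -0.   , -41.583, -31.461,   0.069,   0.033,  -0.   ]), 'eef_pos': array([ 263.606, -593.545,  221.375]), 'tool_rot': array([[ 0.406, -0.   ,  0.914],
       [-0.914,  0.002,  0.406],
       [-0.002, -1.   ,  0.   ]]), 'contact_force': array([-0.064,  0.05 , -0.15 ]), 'torque': array([ 0.002,  0.037, -0.007]), 'opening': 1.000316089119095}
top {'vfov': 56.4887698910801, 'cx': 260.083345330429, 'cy': 193.52080681971398, 'eye': array([ 412.446,   64.299, 1253.551]), 'orientation': array([[ 0.005, -0.996,  0.087],
       [-1.   , -0.004,  0.012],
       [-0.012, -0.087, -0.996]]), 'shot': 1}
d1_mid [([178, 138, 243, 189], 0.68), ([184, 210, 202, 221], 0.62)]
weight_mid [([320, 206, 340, 226], 0.57), ([177, 138, 245, 188], 0.26)]
fresh_mid [([220, 205, 239, 240], 0.94)]
spent_mid [([267, 148, 302, 169], 0.69), ([342, 261, 400, 268], 0.63)]
start [([77, 205, 81, 212], 0.53), ([152, 197, 162, 211], 0.44), ([280, 224, 288, 230], 0.43
[... 704 characters left out ...]
3, -0.548],
       [-0.019, -0.735, -0.678]]), 'shot': 2}
d1_mid [([207, 240, 226, 258], 0.75)]
weight_mid [([295, 165, 303, 180], 0.62)]
fresh_mid [([226, 211, 270, 245], 0.64)]
spent_mid [([223, 153, 249, 184], 0.76)]
start [([229, 214, 265, 246], 0.69), ([103, 317, 114, 330], 0.63), ([279, 189, 290, 200], 0.58), ([175, 252, 187, 262], 0.45)]
pin []
deck_mark [([213, 164, 266, 199], 0.76)]
plate_top [([260, 137, 300, 163], 0.85)]
tray_in [([158, 184, 229, 246], 0.71)]
driver []
wrench [([243, 253, 279, 287], 0.77), ([156, 183, 228, 246], 0.72), ([225, 141, 240, 156], 0.71)]
calbottle [([179, 154, 198, 190], 0.68), ([260, 141, 298, 161], 0.48)]
greasejar [([222, 141, 241, 155], 0.8)]
tin []
```

Run:
```python
import cv2
a=cv2.imread('pics/top0.png'); cv2.imwrite('pics/top0c.png',cv2.resize(a[90:290,60:480],(800,381),interpolation=cv2.INTER_CUBIC)[:600])
a=cv2.imread('pics/side0.png'); cv2.imwrite('pics/side0c.png',cv2.resize(a[110:350,70:390],(800,600),interpolation=cv2.INTER_CUBIC))
```

```text
(no output)
```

View pics/top0c.png

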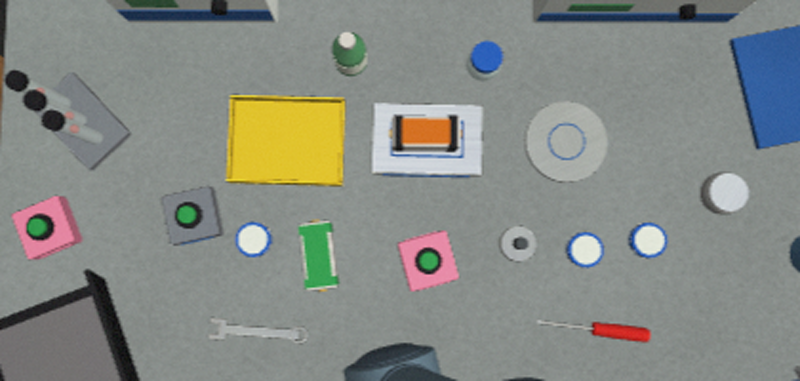

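View pics/side0c.png

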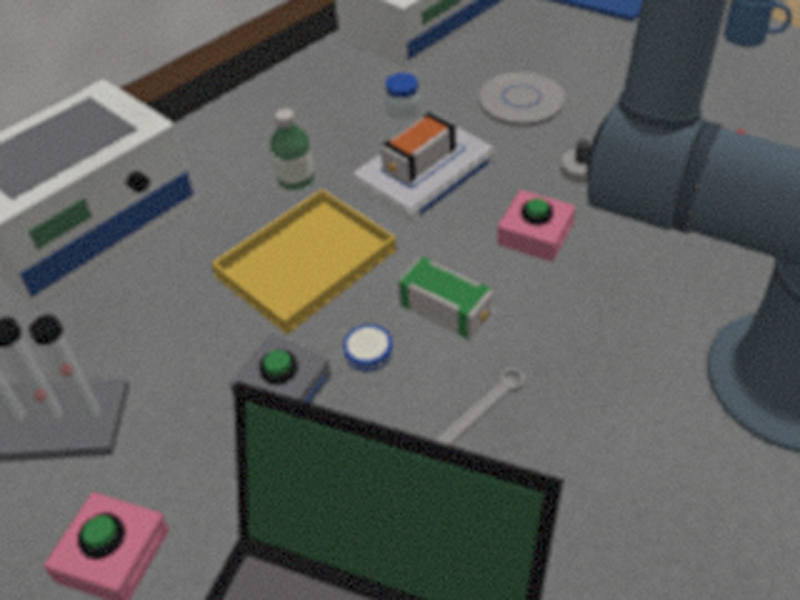

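```bash
cat >> h.py <<'E'
def mask(p,kind):
    hsv=cv2.cvtColor(p["img"],cv2.COLOR_RGB2HSV); H,S,V=[hsv[...,i].astype(int) for i in range(3)]
    return {"white":(S<45)&(V>185),"green":(H>45)&(H<85)&(S>120)&(V>50),"orange":(H>3)&(H<18)&(S>150)&(V>110),
     "yellow":(H>19)&(H<33)&(S>130)&(V>90),"blue":(H>100)&(H<128)&(S>90),"gray":(S<60)&(V>100)}[kind]
def blobs(p,kind,box,minA=15):
    m=mask(p,kind).astype(np.uint8); w=np.zeros_like(m); x0,y0,x1,y1=box; w[y0:y1,x0:x1]=m[y0:y1,x0:x1]
    n,l,s,c=cv2.connectedComponentsWithStats(w,connectivity=8)
    return [(c[i],s[i,4],s[i,:4],l==i) for i in range(1,n) if s[i,4]>=minA]
def rect(p,m,z):
    "rect fit of a mask projected on plane z: centre,size,angle of long side"
    cs=max(cv2.findContours(m.astype(np.uint8),cv2.RETR_EXTERNAL,cv2.CHAIN_APPROX_NONE)[0],key=len)[:,0]
    ys,xs=np.nonzero(m); X=np.array([atz(p,(u,v),z)[:2] for u,v in zip(xs,ys)])
    (c,(w,h),a)=cv2.minAreaRect(X.astype(np.float32)); a=np.radians(a)
    if h>w: w,h,a=h,w,a+np.pi/2
    C=np.cov((X-X.mean(0)).T); ev,V=np.linalg.eigh(C); v=V[:,1]
    return X.mean(0),np.array(c),(w,h),np.degrees(a)%180,np.degrees(np.arctan2(v[1],v[0]))%180
E
python3 - <<'E'
from h import *
np.set_printoptions(precision=1,suppress=True)
T=optics.camera("top");S=optics.camera("side")
for k,z in(("white",20),("green",50),("orange",80),("yellow",30),("blue",20)):
    for c,a,b,m in blobs(T,k,(0,90,512,300)):
        print("T",k,c,a,b,atz(T,c,z)[:2], rect(T,m,z)[1:] if k in("green","orange","yellow","blue") else "")
    for c,a,b,m in blobs(S,k,(70,110,400,384)):
        print("  S",k,c,a,b,atz(S,c,z)[:2])
a=T["img"][:,:,::-1]
cv2.imwrite('pics/full.png',cv2.resize(a,(800,600),interpolation=cv2.INTER_CUBIC))
E
```

```text
T white [241.8 110.4] 47 [238 107   8   8] [815.  145.2] 
T white [284.3 163. ] 1178 [256 144  57  38] [627.1  -4.9] 
T white [283. 166.] 21 [273 166  21   1] [616.5  -0.3] 
T white [285.3 169.9] 38 [267 168  35   3] [602.8  -8.4] 
T white [442.6 190.5] 302 [433 181  20  20] [ 532.9 -549.9] 
T white [192.2 215.2] 174 [185 208  15  15] [443.6 313.1] 
T white [400.8 215.6] 175 [394 209  15  15] [ 445.8 -404. ] 
T white [233.7 223.3] 43 [232 212   4  23] [416.7 169.4] 
T white [367.3 220.6] 176 [360 214  15  15] [ 428.  -289.1] 
  S white [104.8 165.5] 564 [ 70 143  67  55] [1102.  309.]
  S white [216.5 247. ] 122 [210 242  14  11] [441.1 315. ]
T green [157.5 202.3] 79 [153 198  10  10] [486.1 425.8] (array([485.3, 425.7]), (30.767013549804688, 30.570131301879883), np.float64(1.6635786294937134), np.float64(84.41712787565673))
T green [ 79.  208.7] 83 [ 74 204  11  10] [463.  691.9] (array([463.8, 691.9]), (34.3771858215332, 30.49579429626465), np.float64(90.27313217520714), np.float64(88.31589827914328))
T green [226.3 223.8] 421 [217 207  21  34] [414.7 191.8] (array([415.4, 190.1])
[... 3154 characters left out ...]
3588867, 3.0104331970214844), np.float64(102.81233215332031), np.float64(102.43905383235415))
T blue [474.4 295. ] 304 [458 290  36  10] [ 180.8 -642.4] (array([ 182.4, -645.7]), (116.14791870117188, 29.61756134033203), np.float64(90.42815646529198), np.float64(88.61862056334887))
  S blue [249.  119.9] 182 [233 110  36  23] [ 869.  -344.6]
  S blue [313.8 112.3] 159 [292 110  35   8] [ 663.5 -602.5]
  S blue [369.2 118. ] 247 [361 110  19  18] [ 425.8 -725. ]
  S blue [230.3 143.4] 102 [224 139  13  10] [ 804.  -140.6]
  S blue [111.8 203.6] 669 [ 79 180  67  48] [880.9 419.8]
  S blue [217.5 252.5] 65 [207 245  20  13] [423.2 328.9]
  S blue [195.6 265.4] 20 [192 261   8  10] [440.7 407.7]
```

View pics/full.png

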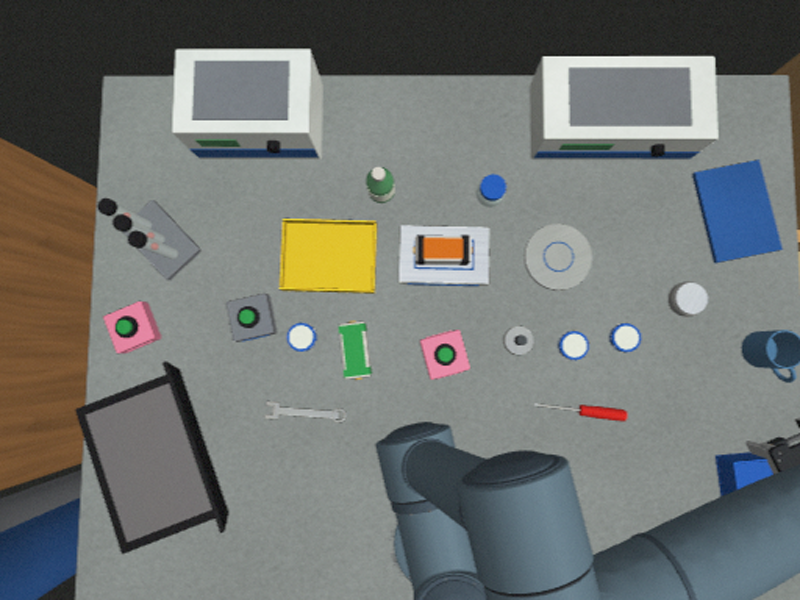

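Call:
{"op": "send_rows", "data": {
  "plan": [
    [0,0,0,0,-1.18,0],
    [0,0,0,0,-1.18,0],
    [0,0,0,0,-1.18,0],
    [0,0,0,0,-1.18,0],
    [0,0,0,0,-1.18,0],
    [0,0,0,0,-1.18,0],
    [0,0,0,0,-1.18,0],
    [0.03,0,0.05,0,0,0],
    [0.03,0,0.05,0,0,0],
    [0.03,0,0.05,0,0,0]
  ],
  "grip": 0.094
}}

```text
t: 2.85
eef_pos: [354.3, -442.6, 222.5]
tool_rot: [[1.0, 0.0, 0.0], [-0.0, -0.0, 1.0], [0.0, -1.0, -0.0]]
contact_force: [-0.2, -0.0, 0.3]
opening: 1.005
```

Call:
{"op": "send_rows", "data": {
  "plan": [
    [0.031,0,0.05,0,0,0],
    [0.031,0,0.05,0,0,0],
    [0.031,0,0.05,0,0,0],
    [0.031,0,0.05,0,0,0],
    [0.031,0,0.05,0,0,0],
    [0.031,0,0.05,0,0,0],
    [0.031,0,0.05,0,0,0],
    [0.031,0,0.05,0,0,0],
    [0.03,0,0.046,0,0,0],
    [0,0,0,0,0,0]
  ]
}}

```text
t: 4.1
eef_pos: [632.6, 5.0, 222.3]
tool_rot: [[1.0, 0.0, -0.005], [0.005, 0.0, 1.0], [0.0, -1.0, 0.0]]
contact_force: [0.1, -0.9, 0.4]
opening: 0.998
```

```bash
cat >> h.py <<'E'
def st():
    s=status.observe(); r=s["tool_rot"]; print("t",round(s["t"],2),"pos",np.round(s["eef_pos"],1),"yaw",round(np.degrees(np.arctan2(r[1,0],r[0,0])),2),"ydown",np.round(r[:,1],3),"F",np.round(s["contact_force"],1),"open",round(s["opening"]*94,1)); return s
E
python3 - <<'E'
from h import *
np.set_printoptions(precision=1,suppress=True)
st()
T=optics.camera("top");S=optics.camera("side");save(T,"t1");save(S,"s1")
for k,z in(("white",20),("green",50)):
    for c,a,b,m in blobs(T,k,(0,90,512,384)):
        print("T",k,c,a,b[2:],atz(T,c,z)[:2])
    for c,a,b,m in blobs(S,k,(70,80,512,384)):
        print("  S",k,c,a,b[2:],atz(S,c,z)[:2])
a=np.vstack([cv2.resize(T["img"][140:384,250:512],(400,372)),cv2.resize(S["img"][80:250,150:512],(400,188))])
cv2.imwrite('pics/v1.png',a[:,:,::-1])
E
```

```text
t 4.1 pos [632.6   5.  222.3] yaw 0.28 ydown [ 0.  0. -1.] F [ 0.1 -0.9  0.4] open 93.8
T white [241.8 110.4] 49 [8 8] [814.9 145.2]
T white [257.6 159.7] 106 [ 7 37] [638.3  88.2]
T white [276.7 147.2] 49 [17  6] [683.1  21.6]
T white [301.7 148.4] 56 [12 11] [678.8 -65.9]
T white [442.5 190.5] 306 [20 20] [ 533.  -549.8]
T white [192.2 215.2] 174 [15 15] [443.6 313.1]
T white [400.8 215.6] 175 [15 15] [ 445.8 -404. ]
T white [233.6 223.1] 44 [ 4 23] [417.4 169.6]
T white [367.3 220.6] 176 [15 15] [ 428.  -289.1]
  S white [263.3  88.2] 158 [30 22] [1025.5 -649.5]
  S white [499.7 102.5] 511 [29 26] [  -17.4 -1276.8]
  S white [230.8 109.4] 16 [8 4] [1007.8 -363.4]
  S white [104.4 165.4] 674 [68 57] [1104.2  309.9]
  S white [331.1 146.8] 47 [11  6] [ 443.6 -400.9]
  S white [320.6 160.8] 57 [12  7] [ 425.9 -286.7]
  S white [216.5 247. ] 131 [14 11] [441.2 314.9]
T green [157.5 202.2] 78 [10 10] [486.2 425.7]
T green [ 79.  208.7] 83 [11 10] [463.  691.9]
T green [226.2 223.7] 421 [20 34] [414.9 191.9]
  S green [284.3 192.9] 36 [9 5] [407.1  -5.1]
  S green [247.3 224.7] 275 [33 29] [409.4 197.9]
  S green [180.4 254.5] 73 [12  9] [487.6 422.7]
  S green [109.1 322.2] 118 [13 12] [464.7 689.6]
```

View pics/v1.png

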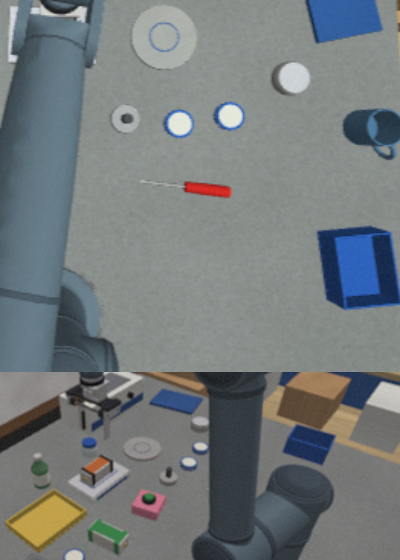

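Call:
{"op": "send_rows", "data": {
  "plan": [
    [-0.001,0.04,-0.002,0,0,0],
    [0,0.04,0,0,0,0],
    [0,0.04,0,0,0,0],
    [0,0.03,0,0,0,0],
    [0,0.015,0,0,0,0],
    [0,0,0,0,0,0]
  ]
}}

```text
t: 4.95
eef_pos: [629.9, -0.8, 56.9]
tool_rot: [[1.0, -0.002, 0.001], [-0.001, 0.0, 1.0], [-0.002, -1.0, 0.0]]
contact_force: [0.5, 0.1, 0.3]
opening: 0.999
```

Call:
{"op": "send_rows", "data": {
  "plan": [
    [0,0,0,0,0,0],
    [0,0,0,0,0,0],
    [0,0,0,0,0,0],
    [0,0,0,0,0,0],
    [0,0,0,0,0,0],
    [0,0,0,0,0,0],
    [0,0,0,0,0,0],
    [0,0,0,0,0,0]
  ],
  "grip": 0.03
}}

```text
t: 5.95
eef_pos: [630.4, 0.1, 57.8]
tool_rot: [[1.0, -0.001, -0.0], [0.0, 0.0, 1.0], [-0.001, -1.0, 0.0]]
contact_force: [-3.4, -0.6, 5.4]
opening: 0.595
```

Call:
{"op": "send_rows", "data": {
  "plan": [
    [0,-0.02,0,0,0,0],
    [0,-0.03,0,0,0,0],
    [0,-0.03,0,0,0,0],
    [0,0,0,0,0,0]
  ]
}}

```text
t: 6.45
eef_pos: [632.4, -0.2, 140.3]
tool_rot: [[1.0, 0.006, -0.0], [0.0, -0.001, 1.0], [0.006, -1.0, -0.001]]
contact_force: [-0.0, 0.3, -6.6]
opening: 0.595
```

Call:
{"op": "send_rows", "data": {
  "plan": [
    [-0.002,0,0.04,0,0,0],
    [-0.002,0,0.05,0,0,0],
    [-0.002,0,0.05,0,0,0],
    [-0.002,0,0.05,0,0,0],
    [0,0,0.04,0,0,0],
    [0,0,0.022,0,0,0],
    [0,0,0,0,0,0],
    [0,0.03,0,0,0,0],
    [0,0.03,0,0,0,0],
    [0,0,0,0,0,0]
  ]
}}

```text
t: 7.7
eef_pos: [620.0, 249.9, 73.6]
tool_rot: [[1.0, -0.008, 0.001], [-0.001, -0.002, 1.0], [-0.008, -1.0, -0.002]]
contact_force: [-0.3, 0.0, -5.0]
opening: 0.594
```

Call:
{"op": "send_rows", "data": {
  "plan": [
    [0,0.025,0,0,0,0],
    [0,0.01,0,0,0,0],
    [0,0.006,0,0,0,0],
    [0,0.005,0,0,0,0],
    [0,0,0,0,0,0]
  ]
}}

```text
t: 8.32
eef_pos: [623.4, 252.1, 32.8]
tool_rot: [[1.0, 0.002, -0.0], [0.0, 0.0, 1.0], [0.002, -1.0, 0.0]]
contact_force: [-0.2, -1.1, -1.7]
opening: 0.595
```

Call:
{"op": "send_rows", "data": {
  "plan": [
    [0,0,0,0,0,0],
    [0,0,0,0,0,0],
    [0,0,0,0,0,0],
    [0,-0.02,0,0,0,0],
    [0,-0.05,0,0,0,0],
    [0,-0.05,0,0,0,0],
    [0,-0.05,0,0,0,0],
    [-0.05,0,0,0,0,0],
    [-0.05,0,0,0,0,0],
    [-0.05,0,0,0,0,0]
  ],
  "grip": 0.085
}}

```text
t: 9.57
eef_pos: [471.4, 252.0, 203.2]
tool_rot: [[1.0, 0.002, -0.0], [0.0, 0.001, 1.0], [0.002, -1.0, 0.001]]
contact_force: [0.4, 0.6, 0.9]
opening: 0.903
```

Call:
{"op": "send_rows", "data": {
  "plan": [
    [-0.05,0,0,0,0,0],
    [-0.05,0,0,0,0,0],
    [0,0,0,0,0,0]
  ],
  "grip": 0.094
}}

```text
t: 9.95
eef_pos: [370.3, 252.1, 202.3]
tool_rot: [[1.0, 0.002, -0.002], [0.002, 0.001, 1.0], [0.002, -1.0, 0.001]]
contact_force: [1.2, -0.2, -0.8]
opening: 1.003
```

Run:
```python
from h import *
np.set_printoptions(precision=1,suppress=True)
st()
T=optics.camera("top");S=optics.camera("side");save(T,"t2");save(S,"s2")
for k,z in(("green",50),("orange",55)):
    for p,n in((T,"T"),(S,"S")):
      for c,a,b,m in blobs(p,k,(60,100,400,384)): print(n,k,c,a,b[2:],atz(p,c,z)[:2],rect(p,m,z)[1:])
a=np.vstack([cv2.resize(T["img"][130:270,140:420],(560,280),interpolation=cv2.INTER_CUBIC),cv2.resize(S["img"][120:280,150:390],(480,320))[:,:].repeat(1,0) if 0 else cv2.copyMakeBorder(cv2.resize(S["img"][120:280,150:390],(480,320)),0,0,0,80,0)])
cv2.imwrite('pics/v2.png',a[:,:,::-1])
# deck blue outline
for z,p,box in((30,T,(250,140,320,190)),(30,S,(205,150,275,205))):
    m=mask(p,"blue"); w=np.zeros_like(m); w[box[1]:box[3],box[0]:box[2]]=m[box[1]:box[3],box[0]:box[2]]
    cv2.imwrite
    print("deck",w.sum(),rect(p,w,z)[1:])
print("pin red");
```

```text
t 9.95 pos [370.3 252.1 202.3] yaw 0.14 ydown [ 0.  0. -1.] F [ 1.2 -0.2 -0.8] open 94.3
T green [157.5 202.1] 76 [10  9] [486.7 425.7] (array([487. , 425.8]), (30.911653518676758, 27.12472915649414), np.float64(90.26016229391098), np.float64(85.26251390332918))
T green [ 79.  208.7] 83 [11 10] [463.  691.8] (array([463.8, 691.9]), (34.3771858215332, 30.494789123535156), np.float64(90.27313217520714), np.float64(92.27368861127003))
T green [226.3 223.6] 423 [20 34] [415.2 191.8] (array([415.5, 190.7]), (107.73404693603516, 55.49745178222656), np.float64(7.240381240844727), np.float64(6.973058406148283))
T green [284.6 226.4] 76 [10 10] [407.  -4.] (array([407.5,  -4.5]), (30.856212615966797, 28.286376953125), np.float64(135.06287384033203), np.float64(100.52655486565274))
S green [284.4 193. ] 36 [9 6] [406.8  -5.2] (array([406.6,  -6.5]), (26.53310775756836, 26.366703033447266), np.float64(92.32092237472534), np.float64(50.80213989021865))
S green [247.4 224.8] 278 [34 30] [409.1 198.3] (array([403.2, 209.2]), (115.67526245117188, 80.17571258544922), np.float64(8.013474464416504), n
[... 304 characters left out ...]
14379883), np.float64(40.17717361450195), np.float64(50.693377989972404))
T orange [208.5 161.5] 312 [26 12] [625.3 254.5] (array([625.4, 254.6]), (85.65748596191406, 37.83626937866211), np.float64(90.18751546740532), np.float64(89.94657333074814))
S orange [190.5 204.3] 174 [24 18] [623.3 256.6] (array([623. , 255.7]), (86.548583984375, 37.028411865234375), np.float64(91.35431921482086), np.float64(91.5082533872791))
deck 124 (array([609.8,   0.4]), (151.4265899658203, 101.27435302734375), np.float64(90.1610739082098), np.float64(79.66882235332957))
deck 10 (array([614. , -45.8]), (259.2203063964844, 99.74491882324219), np.float64(139.85417556762695), np.float64(138.00582823697403))
pin red
```

View pics/v2.png

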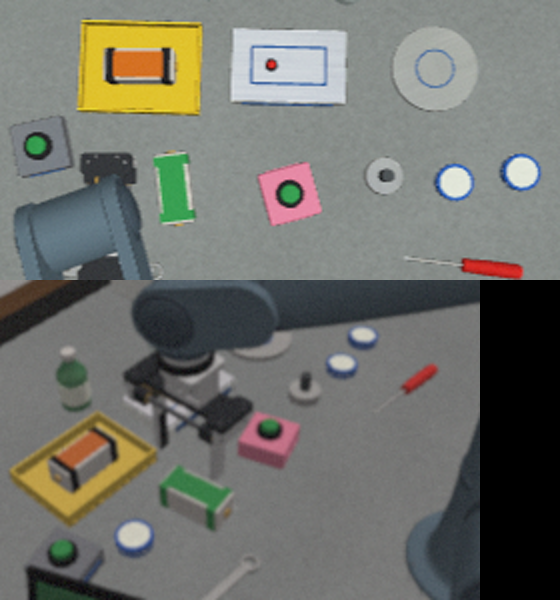

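Run:
```python
from h import *
np.set_printoptions(precision=1,suppress=True)
im=cv2.imread("pics/t2.png")[:,:,::-1].astype(int)
T=optics.camera("top"); T["img"]=im.astype(np.uint8)
b=(im[...,2]-im[...,0])
w=np.zeros(b.shape,bool); w[148:178,258:312]=b[148:178,258:312]>25
print("deck",w.sum(),rect(T,w,30))
w=np.zeros(b.shape,bool); w[148:185,335:382]=b[148:185,335:382]>25
print("plate circle",w.sum(),rect(T,w,12))
hsv=cv2.cvtColor(T["img"],cv2.COLOR_RGB2HSV); r=((hsv[...,0]<8)|(hsv[...,0]>172))&(hsv[...,1]>120); r[:145]=0;r[180:]=0;r[:,:262]=0;r[:,310:]=0
ys,xs=np.nonzero(r);print("pin",len(xs),atz(T,(xs.mean(),ys.mean()),38))
g=(im.max(2)-im.min(2)<30)&(im.mean(2)>140); 
n,l,s,c=cv2.connectedComponentsWithStats(g.astype(np.uint8)); 
for i in range(1,n):
    if s[i,4]>60 and 90<c[i][1]<300: print(c[i],s[i],atz(T,c[i],12)[:2])
```

```text
deck 221 (array([626.8,  -1.6]), array([628.9,  -1.6]), (135.1109161376953, 70.04637145996094), np.float64(90.15915182232857), np.float64(90.27116503436594))
plate circle 80 (array([ 625.5, -260.9]), array([ 627.5, -261.5]), (67.56519317626953, 66.33882904052734), np.float64(179.0746536254883), np.float64(70.15815912699077))
pin 19 [627.5  27.5  38. ]
[332.1 105.9] [319  87  30  44 312] [ 834.2 -175.1]
[493.2  96.7] [482  91  24  13  79] [ 868.4 -745.4]
[179.4 111.1] [161 102  33  25 239] [814.4 368.4]
[307.8 108.2] [295 102  25  12  73] [825.7 -88.9]
[364.3 110.1] [341 103  48  23 273] [ 819.1 -288.9]
[ 95.4 149.1] [ 75 132  39  33 264] [676.2 663.6]
[256.6 197.4] [ 206  137  115  133 4424] [507.   91.4]
[369.3 201.4] [ 296  138  147  131 5901] [ 494.5 -299.7]
[146.7 164.8] [121 142  56  44 668] [620.5 479.5]
[ 93.2 203.2] [  57  145   83  110 2603] [484.1 662.6]
[284.2 162.3] [267 154  35  17 544] [631.   -5.1]
[442.9 190.5] [432 181  26  21 352] [ 533.6 -555.2]
[400.8 215.6] [394 209  15  15 175] [ 446. -407.]
[367.4 220.6] [360 214  15  15 172] [ 428.2 -291.8]
[293.5 289.2] [288 282  12  17  61] [194.2 -36.4]
```

Call:
{"op": "send_rows", "data": {
  "plan": [
    [0.022,0,-0.03,0,0,0],
    [0.0215,0,-0.03,0,0,0],
    [0,0,0,0,1.15,0],
    [0,0,0,0,1.15,0],
    [0,0,0,0,1.15,0],
    [0,0,0,0,1.15,0],
    [0,0,0,0,1.15,0],
    [0,0,0,0,1.15,0],
    [0,0,0,0,1.15,0],
    [0,0,0,0,1.15,0]
  ]
}}

```text
t: 11.35
eef_pos: [417.6, 191.6, 202.0]
tool_rot: [[0.276, 0.0, 0.961], [-0.961, 0.0, 0.276], [0.0, -1.0, 0.0]]
contact_force: [0.1, -0.7, -0.3]
opening: 0.998
```

Call:
{"op": "send_rows", "data": {
  "plan": [
    [0,0.04,0,0,1.15,0],
    [0,0.04,0,0,0,0],
    [0,0,0,0,0,0],
    [0,0,0,0,0,0]
  ]
}}

```text
t: 11.85
eef_pos: [417.7, 192.0, 123.0]
tool_rot: [[0.125, 0.002, 0.992], [-0.992, 0.0, 0.125], [-0.0, -1.0, 0.002]]
contact_force: [-0.0, -0.5, 0.3]
opening: 0.997
```

Run:
```python
from h import *
np.set_printoptions(precision=1,suppress=True)
st()
S=optics.camera("side");save(S,"s3")
for c,a,b,m in blobs(S,"green",(60,100,400,384)): print(c,a,atz(S,c,50)[:2])
```

```text
t 11.85 pos [417.7 192.  123. ] yaw -82.81 ydown [ 0.  0. -1.] F [-0.  -0.5  0.3] open 93.7
[284.3 193.1] 39 [406.5  -4.4]
[249.  225.9] 228 [402.  198.3]
[180.7 254.6] 75 [486.9 422.2]
[109.2 322.2] 121 [464.6 689.2]
```

Call:
{"op": "send_rows", "data": {
  "plan": [
    [0,0.035,-0.004,0,0,0],
    [0,0.035,0,0,0,0],
    [0,0.02,0,0,0,0],
    [0,0.006,0,0,0,0],
    [0,0,0,0,0,0]
  ]
}}

```text
t: 12.52
eef_pos: [413.2, 191.7, 26.6]
tool_rot: [[0.126, 0.002, 0.992], [-0.992, 0.0, 0.126], [-0.0, -1.0, 0.002]]
contact_force: [-0.3, 0.1, 0.4]
opening: 0.998
```

Call:
{"op": "send_rows", "data": {
  "plan": [
    [0,0,0,0,0,0],
    [0,0,0,0,0,0],
    [0,0,0,0,0,0],
    [0,0,0,0,0,0],
    [0,0,0,0,0,0],
    [0,0,0,0,0,0],
    [0,0,0,0,0,0],
    [0,0,0,0,0,0]
  ],
  "grip": 0.03
}}

```text
t: 13.52
eef_pos: [412.1, 191.8, 25.7]
tool_rot: [[0.125, 0.0, 0.992], [-0.992, 0.001, 0.125], [-0.001, -1.0, 0.0]]
contact_force: [-1.8, 5.1, 2.9]
opening: 0.596
```

Call:
{"op": "send_rows", "data": {
  "plan": [
    [0,-0.02,0,0,0,0],
    [0,-0.03,0,0,0,0],
    [0,-0.04,0,0,0,0],
    [0,-0.04,0,0,0,0],
    [0,0,0,0,0,0],
    [0,0,0,0,0,0]
  ]
}}

```text
t: 14.28
eef_pos: [410.4, 190.8, 152.8]
tool_rot: [[0.126, -0.004, 0.992], [-0.992, -0.001, 0.126], [0.001, -1.0, -0.004]]
contact_force: [-0.3, -0.2, -5.6]
opening: 0.596
```

```bash
python3 -c "
from h import *
st()"
```

```text
t 14.28 pos [410.4 190.8 152.8] yaw -82.79 ydown [-0.004 -0.001 -1.   ] F [-0.3 -0.2 -5.6] open 56.0
```

Call:
{"op": "send_rows", "data": {
  "plan": [
    [0,0,0,0,-1.15,0],
    [0,0,0,0,-1.15,0],
    [0,0,0,0,-1.15,0],
    [0,0,0,0,-1.15,0],
    [0,0,0,0,-1.15,0],
    [0,0,0,0,-1.15,0],
    [0,0,0,0,-1.15,0],
    [0,0,0,0,-1.15,0],
    [0,0,0,0,-1.15,0],
    [0.02,0,-0.02,0,0,0]
  ]
}}

```text
t: 15.52
eef_pos: [429.4, 171.5, 151.8]
tool_rot: [[1.0, -0.006, -0.004], [0.004, -0.001, 1.0], [-0.007, -1.0, -0.001]]
contact_force: [0.4, 1.0, -5.1]
opening: 0.597
```

Call:
{"op": "send_rows", "data": {
  "plan": [
    [0.035,0,-0.032,0,0,0],
    [0.04,0,-0.036,0,0,0],
    [0.04,0,-0.036,0,0,0],
    [0.04,0,-0.036,0,0,0],
    [0.03,0,-0.025,0,0,0],
    [0.01,0,-0.01,0,0,0],
    [0,0.02,0,0,0,0],
    [0,0.02,0,0,0,0],
    [0,0,0,0,0,0],
    [0,0,0,0,0,0]
  ]
}}

```text
t: 16.77
eef_pos: [626.7, -2.8, 115.4]
tool_rot: [[1.0, -0.0, -0.001], [0.001, 0.0, 1.0], [-0.0, -1.0, 0.0]]
contact_force: [0.0, -0.3, -4.4]
opening: 0.593
```

```bash
python3 -c "
from h import *
st()"
```

```text
t 16.77 pos [626.7  -2.8 115.4] yaw 0.07 ydown [-0.  0. -1.] F [ 0.  -0.3 -4.4] open 55.7
```

Call:
{"op": "send_rows", "data": {
  "plan": [
    [0,0.025,0,0,0,0],
    [0,0.017,0,0,0,0],
    [0,0.008,0,0,0,0],
    [0,0.005,0,0,0,0],
    [0,0.004,0,0,0,0],
    [0,0.001,0,0,0,0],
    [0,0,0,0,0,0]
  ]
}}

```text
t: 17.65
eef_pos: [627.5, -3.5, 56.0]
tool_rot: [[1.0, 0.001, -0.0], [0.0, -0.0, 1.0], [0.001, -1.0, -0.0]]
contact_force: [-0.1, 0.6, -2.7]
opening: 0.595
```

Call:
{"op": "send_rows", "data": {
  "plan": [
    [0,0,0,0,0,0],
    [0,0,0,0,0,0],
    [0,0,0,0,0,0],
    [0,-0.02,0,0,0,0],
    [0,-0.05,0,0,0,0],
    [0,-0.05,0,0,0,0],
    [0,-0.05,0,0,0,0],
    [0,0,0,0,0,0]
  ],
  "grip": 0.085
}}

```text
t: 18.65
eef_pos: [630.1, -4.0, 233.1]
tool_rot: [[1.0, 0.012, -0.0], [0.0, -0.002, 1.0], [0.012, -1.0, -0.002]]
contact_force: [1.2, -0.8, -0.2]
opening: 0.907
```

Call:
{"op": "send_rows", "data": {
  "plan": [
    [-0.04,0,-0.04,0,0,0],
    [-0.04,0,-0.05,0,0,0],
    [-0.04,0,-0.05,0,0,0],
    [-0.04,0,-0.05,0,0,0],
    [-0.04,0,-0.05,0,0,0],
    [0,0,-0.03,0,0,0],
    [0,0,-0.012,0,0,0],
    [0,0,0,0,0,0],
    [0,0,0,0,0,0]
  ],
  "grip": 0.094
}}

```text
t: 19.77
eef_pos: [431.3, -279.6, 225.2]
tool_rot: [[1.0, -0.0, -0.002], [0.002, 0.001, 1.0], [-0.0, -1.0, 0.001]]
contact_force: [-0.3, 0.7, -0.1]
opening: 1.001
```

Run:
```python
from h import *
np.set_printoptions(precision=1,suppress=True)
st()
T=optics.camera("top");S=optics.camera("side");save(T,"t4");save(S,"s4")
for k,z in(("green",80),("orange",55),("white",20)):
    for p,n in((T,"T"),(S,"S")):
      for c,a,b,m in blobs(p,k,(60,100,430,384)): print(n,k,c,a,b[2:],atz(p,c,z)[:2],rect(p,m,z)[1:] if k=="green" else "")
im=T["img"].astype(int); b=im[...,2]-im[...,0]
w=np.zeros(b.shape,bool); w[148:178,258:312]=b[148:178,258:312]>25
print("deck",w.sum(),rect(T,w,30))
a=np.vstack([cv2.resize(T["img"][140:200,225:335],(440,240),interpolation=cv2.INTER_CUBIC),cv2.resize(S["img"][140:230,180:290],(440,360))])
cv2.imwrite('pics/v4.png',a[:,:,::-1])
```

```text
t 19.77 pos [ 431.3 -279.6  225.2] yaw 0.11 ydown [-0.  0. -1.] F [-0.3  0.7 -0.1] open 94.1
T green [284.3 159.6] 438 [32 18] [628.   -1.4] (array([625.1,  -2.3]), (103.06730651855469, 57.146488189697266), np.float64(90.17046096920967), np.float64(89.50529761311297))
T green [157.5 202.2] 78 [10 10] [484.4 416.7] (array([483.6, 416.7]), (29.919214248657227, 29.80812644958496), np.float64(1.6636645793914795), np.float64(81.31937642994701))
T green [ 79.  208.7] 83 [11 10] [461.8 676.3] (array([462.5, 676.2]), (33.52025604248047, 29.73565673828125), np.float64(90.27315357327461), np.float64(88.31589827914318))
T green [284.6 226.4] 74 [10 10] [407.1  -2.3] (array([406.8,  -2. ]), (27.76078987121582, 27.5812931060791), np.float64(135.06285095214844), np.float64(48.928644850575104))
S green [238.2 163.9] 142 [25 22] [624.8   1.9] (array([621.3,  10.1]), (126.28214263916016, 60.70481872558594), np.float64(101.81271553039551), np.float64(97.25459372025652))
S green [284.4 193.1] 39 [9 6] [388.2  22.4] (array([388.1,  24.6]), (28.359066009521484, 25.709840774536133), np.float64(39.55356216
[... 525 characters left out ...]
9 145.2] 
T white [284.6 162.7] 1252 [58 38] [628.3  -5.9] 
T white [209. 154.] 21 [21  1] [658.1 258.8] 
T white [226. 162.] 15 [ 1 15] [630.  198.7] 
T white [285.2 166.5] 45 [23  2] [614.7  -8.2] 
T white [208. 169.] 21 [21  1] [605.  261.3] 
T white [284. 170.] 21 [21  1] [602.4  -3.8] 
T white [192.2 215.2] 174 [15 15] [443.6 313.1] 
T white [367.3 220.6] 176 [15 15] [ 428.  -289.1] 
S white [226.4 104.9] 217 [46 13] [1057.4 -383.4] 
S white [ 96.  169.8] 821 [78 58] [1105.5  348.4] 
S white [216.6 247. ] 129 [14 11] [441.1 314.9] 
deck 432 (array([628.2,  -0.5]), array([628.9,  -1.4]), (134.6792449951172, 70.05089569091797), np.float64(90.19647455215454), np.float64(89.08127397092144))
```

View pics/v4.png

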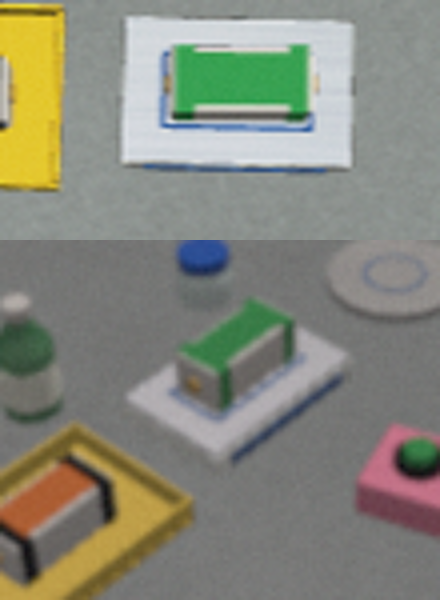

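Call:
{"op": "send_rows", "data": {
  "plan": [
    [-0.005,0.04,-0.0085,0,0,0],
    [0,0.05,0,0,0,0],
    [0,0.05,0,0,0,0],
    [0,0.03,0,0,0,0],
    [0,0.015,0,0,0,0],
    [0,0,0,0,0,0],
    [0,0,0,0,0,0]
  ]
}}

```text
t: 20.75
eef_pos: [427.0, -290.0, 41.9]
tool_rot: [[1.0, 0.002, -0.001], [0.001, -0.002, 1.0], [0.002, -1.0, -0.002]]
contact_force: [0.2, 0.1, 0.4]
opening: 1.003
```

```bash
python3 -c "
from h import *
st()"
```

```text
t 20.75 pos [ 427.  -290.    41.9] yaw 0.04 ydown [ 0.002 -0.002 -1.   ] F [0.2 0.1 0.4] open 94.3
```

Call:
{"op": "send_rows", "data": {
  "plan": [
    [0,0.012,0.001,0,0,0],
    [0,0.01,0,0,0,0],
    [0,0,0,0,0,0],
    [0,0,0,0,0,0]
  ]
}}

```text
t: 21.25
eef_pos: [425.9, -288.1, 18.3]
tool_rot: [[1.0, -0.0, -0.0], [0.0, 0.0, 1.0], [-0.0, -1.0, 0.0]]
contact_force: [0.2, -0.3, -0.1]
opening: 0.998
```

Call:
{"op": "send_rows", "data": {
  "plan": [
    [0,0,0,0,0,0],
    [0,0,0,0,0,0],
    [0,0,0,0,0,0],
    [0,0,0,0,0,0],
    [0,0,0,0,0,0],
    [0,0,0,0,0,0],
    [0,0,0,0,0,0]
  ],
  "grip": 0.04
}}

```text
t: 22.12
eef_pos: [426.0, -288.3, 18.5]
tool_rot: [[1.0, 0.0, -0.0], [0.0, -0.0, 1.0], [0.0, -1.0, -0.0]]
contact_force: [0.4, 0.1, 0.6]
opening: 0.678
```

Call:
{"op": "send_rows", "data": {
  "plan": [
    [0,-0.02,0,0,0,0],
    [0,-0.04,0,0,0,0],
    [0,-0.04,0,0,0,0],
    [0.04,0,0.005,0,0,0],
    [0.05,0,0.006,0,0,0],
    [0.05,0,0.007,0,0,0],
    [0.04,0,0.006,0,0,0],
    [0.018,0,0.003,0,0,0],
    [0,0,0,0,0,0],
    [0,0,0,0,0,0]
  ]
}}

```text
t: 23.38
eef_pos: [623.0, -261.2, 117.8]
tool_rot: [[1.0, -0.001, -0.0], [0.0, 0.001, 1.0], [-0.001, -1.0, 0.001]]
contact_force: [0.7, -0.5, -1.1]
opening: 0.673
```

Run:
```python
from h import *
np.set_printoptions(precision=1,suppress=True)
s=st()
S=optics.camera("side");T=optics.camera("top");save(S,"s5");save(T,"t5")
for p,n in((T,"T"),(S,"S")):
    print(n,proj(p,s["eef_pos"]))
    for c,a,b,m in blobs(p,"white",(230,100,430,240)): print(n,c,a,b[2:],atz(p,c,20)[:2])
a=np.hstack([cv2.resize(T["img"][130:240,300:420],(360,330)),cv2.resize(S["img"][90:200,220:340],(360,330))])
cv2.imwrite('pics/v5.png',a[:,:,::-1])
```

```text
t 23.38 pos [ 623.  -261.2  117.8] yaw 0.0 ydown [-0.  0. -1.] F [ 0.7 -0.5 -1.1] open 63.3
T [366.  159.3]
T [241.9 110.4] 50 [9 8] [815.  144.9]
T [284.5 162.7] 1262 [58 38] [628.1  -5.6]
T [285.  166.5] 44 [23  2] [614.7  -7.3]
T [284. 170.] 23 [23  1] [602.4  -3.8]
T [400.7 215.6] 176 [15 15] [ 445.9 -403.8]
S [279.9 127. ]
S [238.2 105.9] 71 [22 13] [1001.9 -413.7]
S [279.8 126.9] 42 [10  5] [ 714.1 -388.4]
```

View pics/v5.png

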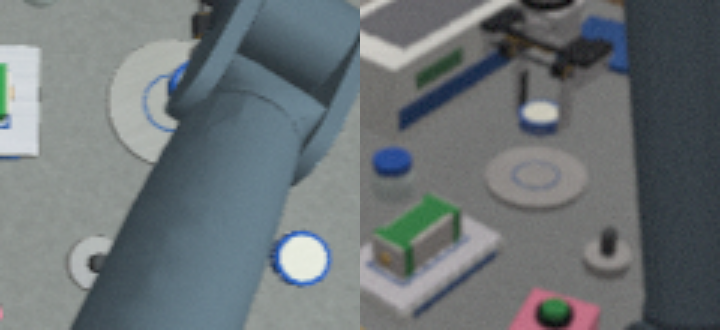

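Call:
{"op": "send_rows", "data": {
  "plan": [
    [0.0015,0.04,0,0,0,0],
    [0,0.03,0,0,0,0],
    [0,0.01,0,0,0,0],
    [0,0.005,0,0,0,0],
    [0,0.002,0,0,0,0],
    [0,0,0,0,0,0]
  ]
}}

```text
t: 24.22
eef_pos: [626.1, -261.6, 32.6]
tool_rot: [[1.0, 0.002, -0.0], [0.0, -0.001, 1.0], [0.002, -1.0, -0.001]]
contact_force: [-0.0, 0.7, -1.4]
opening: 0.677
```

Call:
{"op": "send_rows", "data": {
  "plan": [
    [0,0,0,0,0,0],
    [0,0,0,0,0,0],
    [0,0,0,0,0,0],
    [0,-0.02,0,0,0,0],
    [0,-0.05,0,0,0,0],
    [0,-0.05,0,0,0,0],
    [0,-0.04,0,0,0,0]
  ],
  "grip": 0.094
}}

```text
t: 25.1
eef_pos: [626.2, -261.6, 195.9]
tool_rot: [[1.0, 0.003, -0.0], [0.0, -0.002, 1.0], [0.003, -1.0, -0.002]]
contact_force: [0.9, 0.2, 0.2]
opening: 1.0
```

Call:
{"op": "send_rows", "data": {
  "plan": [
    [-0.04,0,-0.03,0,0,0],
    [-0.04,0,-0.03,0,0,0],
    [-0.04,0,-0.03,0,0,0],
    [-0.04,0,-0.03,0,0,0],
    [-0.021,0,-0.022,0,0,0],
    [0,0,0,0,0,0],
    [0,0,0,0,0,0]
  ]
}}

```text
t: 25.98
eef_pos: [445.2, -403.0, 192.4]
tool_rot: [[1.0, 0.001, -0.001], [0.001, -0.001, 1.0], [0.001, -1.0, -0.001]]
contact_force: [0.4, 0.9, -0.3]
opening: 0.999
```

Run:
```python
from h import *
np.set_printoptions(precision=1,suppress=True)
s=st()
S=optics.camera("side");T=optics.camera("top");save(S,"s6");save(T,"t6")
for p,n in((T,"T"),(S,"S")):
    for c,a,b,m in blobs(p,"white",(170,100,430,280)): print(n,c,a,b[2:],atz(p,c,20)[:2],atz(p,c,32)[:2])
    for c,a,b,m in blobs(p,"green",(140,100,430,280)): print(n,"g",c,a,atz(p,c,80)[:2])
a=np.hstack([cv2.resize(T["img"][130:240,300:420],(360,330)),cv2.resize(S["img"][90:200,220:340],(360,330))])
cv2.imwrite('pics/v6.png',a[:,:,::-1])
```

```text
t 25.98 pos [ 445.2 -403.   192.4] yaw 0.04 ydown [ 0. -0. -1.] F [ 0.4  0.9 -0.3] open 93.9
T [241.8 110.4] 49 [8 8] [814.9 145.2] [811.  144.4]
T [284.6 162.6] 1248 [57 38] [628.4  -5.9] [626.3  -5.2]
T [209. 154.] 21 [21  1] [658.1 258.8] [655.7 256.9]
T [226. 162.] 15 [ 1 15] [630.  198.7] [627.9 197.4]
T [359.3 162.4] 171 [15 14] [ 630.  -265.8] [ 627.9 -262.5]
T [285.3 166.5] 43 [22  2] [614.7  -8.2] [612.7  -7.5]
T [208. 169.] 21 [21  1] [605.  261.3] [603.2 259.4]
T [284. 170.] 21 [21  1] [602.4  -3.8] [600.6  -3.2]
T [192.2 215.2] 175 [15 15] [443.6 313.3] [443.3 310.8]
T [400.7 215.6] 176 [15 15] [ 445.9 -403.8] [ 445.5 -399.3]
T g [284.3 159.6] 438 [628.   -1.4]
T g [157.5 202.2] 77 [484.6 416.8]
T g [284.5 226.5] 77 [406.7  -2.2]
S [225.6 104.8] 202 [46 13] [1061.  -381.5] [1045.3 -366. ]
S [278.8 143.9] 41 [10  5] [ 634.2 -274.3] [ 624.2 -260.3]
S [216.5 247. ] 126 [14 11] [441.3 314.9] [433.9 321. ]
S g [238.2 163.7] 141 [625.6   1.5]
S g [284.4 193.2] 40 [388.1  22.9]
S g [180.5 254.6] 73 [466.5 434.8]
```

View pics/v6.png

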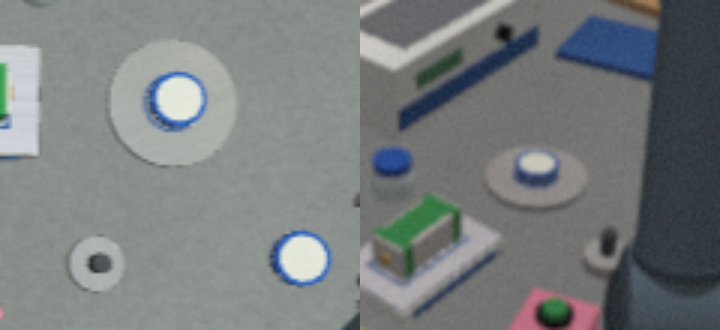

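Call:
{"op": "send_rows", "data": {
  "plan": [
    [-0.001,0.04,-0.001,0,0,0],
    [0,0.05,0,0,0,0],
    [0,0.04,0,0,0,0],
    [0,0.025,0,0,0,0],
    [0,0.01,0,0,0,0],
    [0,0.006,0,0,0,0],
    [0,0,0,0,0,0],
    [0,0,0,0,0,0]
  ]
}}

```text
t: 27.08
eef_pos: [444.1, -404.9, 21.6]
tool_rot: [[1.0, 0.001, -0.0], [0.0, -0.002, 1.0], [0.001, -1.0, -0.002]]
contact_force: [0.5, 0.8, 0.1]
opening: 1.005
```

Call:
{"op": "send_rows", "data": {
  "plan": [
    [0,0,0,0,0,0],
    [0,0,0,0,0,0],
    [0,0,0,0,0,0],
    [0,0,0,0,0,0],
    [0,0,0,0,0,0],
    [0,0,0,0,0,0],
    [0,0,0,0,0,0]
  ],
  "grip": 0.04
}}

```text
t: 27.95
eef_pos: [443.6, -404.3, 20.6]
tool_rot: [[1.0, 0.0, -0.0], [0.0, -0.0, 1.0], [0.0, -1.0, -0.0]]
contact_force: [-0.1, 1.0, 0.5]
opening: 0.672
```

Call:
{"op": "send_rows", "data": {
  "plan": [
    [0,-0.02,0,0,0,0],
    [0,-0.04,0,0,0,0],
    [0,-0.05,0,0,0,0],
    [0.04,0,0.03,0,0,0],
    [0.05,0,0.04,0,0,0],
    [0.05,0,0.04,0,0,0],
    [0.032,0,0.025,0,0,0],
    [0.01,0,0.007,0,0,0],
    [0,0,0,0,0,0],
    [0,0,0,0,0,0]
  ]
}}

```text
t: 29.2
eef_pos: [622.1, -265.2, 130.6]
tool_rot: [[1.0, -0.0, 0.001], [-0.001, -0.0, 1.0], [-0.0, -1.0, -0.0]]
contact_force: [0.1, 0.6, -1.1]
opening: 0.68
```

Run:
```python
from h import *
np.set_printoptions(precision=1,suppress=True)
s=st()
S=optics.camera("side")
print(proj(S,s["eef_pos"]))
for c,a,b,m in blobs(S,"white",(250,100,330,180)): print(c,a,b[2:],atz(S,c,32)[:2])
```

```text
t 29.2 pos [ 622.1 -265.2  130.6] yaw -0.06 ydown [-0. -0. -1.] F [ 0.1  0.6 -1.1] open 63.9
[280.8 124.1]
[280.4 124.7] 41 [10  5] [ 712.6 -390. ]
[278.6 143.9] 41 [10  5] [ 624.8 -259.8]
```

Call:
{"op": "send_rows", "data": {
  "plan": [
    [0.003,0.03,0.0025,0,0,0],
    [0,0.03,0,0,0,0],
    [0,0.008,0,0,0,0],
    [0,0,0,0,0,0],
    [0,0,0,0,0,0]
  ]
}}

```text
t: 29.88
eef_pos: [626.9, -262.5, 64.2]
tool_rot: [[1.0, 0.002, 0.0], [-0.0, -0.001, 1.0], [0.002, -1.0, -0.001]]
contact_force: [0.1, 0.4, -0.9]
opening: 0.678
```

```bash
python3 -c "
from h import *
st()"
```

```text
t 29.88 pos [ 626.9 -262.5   64.2] yaw -0.01 ydown [ 0.002 -0.001 -1.   ] F [ 0.1  0.4 -0.9] open 63.7
```

Call:
{"op": "send_rows", "data": {
  "plan": [
    [-0.001,0.005,0,0,0,0],
    [0,0.004,0,0,0,0],
    [0,0.003,0,0,0,0],
    [0,0,0,0,0,0],
    [0,0,0,0,0,0]
  ]
}}

```text
t: 30.5
eef_pos: [625.2, -261.6, 52.5]
tool_rot: [[1.0, -0.001, -0.001], [0.001, 0.0, 1.0], [-0.001, -1.0, 0.0]]
contact_force: [-3.9, 2.0, 9.6]
opening: 0.673
```

Call:
{"op": "send_rows", "data": {
  "plan": [
    [0,0,0,0,0,0],
    [0,0,0,0,0,0],
    [0,0,0,0,0,0],
    [0,-0.02,0,0,0,0],
    [0,-0.05,0,0,0,0],
    [0,-0.05,0,0,0,0],
    [0,-0.04,0,0,0,0]
  ],
  "grip": 0.094
}}

```text
t: 31.38
eef_pos: [625.8, -262.0, 214.8]
tool_rot: [[1.0, 0.003, -0.0], [0.0, -0.002, 1.0], [0.003, -1.0, -0.002]]
contact_force: [1.2, -0.3, -0.2]
opening: 0.999
```

Call:
{"op": "send_rows", "data": {
  "plan": [
    [-0.015,0,0.048,0,0,0],
    [-0.015,0,0.048,0,0,0],
    [-0.015,0,0.048,0,0,0],
    [-0.015,0,0.048,0,0,0],
    [-0.015,0,0.048,0,0,0],
    [-0.015,0,0.048,0,0,0],
    [-0.015,0,0.048,0,0,0],
    [-0.016,0,0.048,0,0,0],
    [-0.016,0,0.048,0,0,0],
    [-0.016,0,0.048,0,0,0]
  ]
}}

```text
t: 32.62
eef_pos: [471.6, 219.9, 212.2]
tool_rot: [[1.0, 0.002, -0.0], [0.0, 0.001, 1.0], [0.002, -1.0, 0.001]]
contact_force: [0.2, 0.4, -0.1]
opening: 0.998
```

Call:
{"op": "send_rows", "data": {
  "plan": [
    [-0.016,0,0.048,0,0,0],
    [-0.016,0,0.048,0,0,0],
    [0,0,0,0,0,0],
    [0,0,0,0,0,0]
  ]
}}

```text
t: 33.12
eef_pos: [440.2, 314.1, 211.4]
tool_rot: [[1.0, 0.001, -0.001], [0.001, 0.0, 1.0], [0.001, -1.0, 0.0]]
contact_force: [-0.1, 0.4, -0.1]
opening: 0.998
```

Run:
```python
from h import *
np.set_printoptions(precision=1,suppress=True)
s=st()
S=optics.camera("side");T=optics.camera("top");save(S,"s7");save(T,"t7")
for p,n in((T,"T"),(S,"S")):
    for c,a,b,m in blobs(p,"white",(170,130,430,280),30): print(n,c,a,b[2:],atz(p,c,20)[:2],atz(p,c,52)[:2])
    for c,a,b,m in blobs(p,"green",(140,100,430,280)): print(n,"g",c,a,atz(p,c,80)[:2])
```

```text
t 33.12 pos [440.2 314.1 211.4] yaw 0.03 ydown [ 0.  0. -1.] F [-0.1  0.4 -0.1] open 93.8
T [284.6 162.6] 1243 [57 38] [628.4  -5.8] [622.8  -4. ]
T [360.4 161.6] 179 [16 15] [ 632.8 -269.4] [ 627.1 -260.8]
T [285.3 166.5] 43 [22  2] [614.7  -8.2] [609.5  -6.3]
T [192.2 215.2] 174 [15 15] [443.6 313.1] [442.8 306.7]
T g [284.3 159.6] 440 [627.9  -1.4]
T g [284.6 226.5] 78 [406.8  -2.3]
S [278.6 140.2] 46 [10  6] [ 652.1 -296.8] [ 624.8 -258.6]
S [216.5 246.9] 132 [14 12] [441.3 314.7] [421.6 331.1]
S g [238.1 163.5] 136 [626.7   0.6]
S g [284.4 193.2] 41 [388.   22.9]
S g [180.5 254.5] 73 [466.7 434.8]
```

Call:
{"op": "send_rows", "data": {
  "plan": [
    [0.0015,0.05,-0.001,0,0,0],
    [0,0.05,0,0,0,0],
    [0,0.045,0,0,0,0],
    [0,0.025,0,0,0,0],
    [0,0.015,0,0,0,0],
    [0,0.006,0,0,0,0],
    [0,0,0,0,0,0],
    [0,0,0,0,0,0]
  ]
}}

```text
t: 34.22
eef_pos: [442.3, 313.7, 20.6]
tool_rot: [[1.0, 0.002, -0.0], [0.0, 0.001, 1.0], [0.002, -1.0, 0.001]]
contact_force: [0.5, 0.4, -0.3]
opening: 0.998
```

Call:
{"op": "send_rows", "data": {
  "plan": [
    [0,0,0,0,0,0],
    [0,0,0,0,0,0],
    [0,0,0,0,0,0],
    [0,0,0,0,0,0],
    [0,0,0,0,0,0],
    [0,0,0,0,0,0],
    [0,0,0,0,0,0]
  ],
  "grip": 0.04
}}

```text
t: 35.1
eef_pos: [441.5, 313.4, 19.6]
tool_rot: [[1.0, 0.0, -0.0], [0.0, 0.0, 1.0], [0.0, -1.0, 0.0]]
contact_force: [-1.2, -0.8, 1.6]
opening: 0.676
```

Call:
{"op": "send_rows", "data": {
  "plan": [
    [0,-0.02,0,0,0,0],
    [0,-0.05,0,0,0,0],
    [0,-0.05,0,0,0,0],
    [0,-0.05,0,0,0,0],
    [0,0,0,0,0,0]
  ]
}}

```text
t: 35.72
eef_pos: [443.8, 314.4, 193.9]
tool_rot: [[1.0, 0.008, -0.0], [0.0, 0.003, 1.0], [0.008, -1.0, 0.003]]
contact_force: [-0.1, -0.2, -0.7]
opening: 0.671
```

Run:
```python
from h import *
np.set_printoptions(precision=1,suppress=True)
s=st()
S=optics.camera("side")
print(proj(S,s["eef_pos"]))
for c,a,b,m in blobs(S,"white",(150,120,330,300)): print(c,a,b[2:])
```

```text
t 35.73 pos [443.8 314.4 193.9] yaw 0.02 ydown [ 0.  0. -1.] F [-0.1 -0.2 -0.7] open 63.1
[211.2 208.9]
[279.7 141.5] 18 [9 4]
[209.8 209.3] 128 [14 11]
```

Call:
{"op": "send_rows", "data": {
  "plan": [
    [0.015,0,-0.048,0,0,0],
    [0.015,0,-0.048,0,0,0],
    [0.015,0,-0.048,0,0,0],
    [0.015,0,-0.048,0,0,0],
    [0.015,0,-0.048,0,0,0],
    [0.015,0,-0.048,0,0,0],
    [0,0,0,0,0,0],
    [0,0,0,0,0,0]
  ]
}}

```text
t: 36.78
eef_pos: [530.2, 25.8, 187.3]
tool_rot: [[1.0, -0.004, -0.0], [0.0, 0.001, 1.0], [-0.004, -1.0, 0.001]]
contact_force: [-0.5, -0.8, -1.5]
opening: 0.674
```

Run:
```python
from h import *
np.set_printoptions(precision=1,suppress=True)
s=st()
S=optics.camera("side");T=optics.camera("top");save(S,"s8");save(T,"t8")
for p,n in((T,"T"),(S,"S")):
    for c,a,b,m in blobs(p,"white",(170,100,430,280),15): print(n,c,a,b[2:],atz(p,c,20)[:2],atz(p,c,52)[:2])
```

```text
t 36.77 pos [530.2  25.8 187.3] yaw 0.0 ydown [-0.  0. -1.] F [-0.5 -0.8 -1.5] open 63.3
T [241.9 110.3] 48 [8 8] [815.1 145. ] [804.7 142.9]
T [290.5 148.7] 313 [56 17] [677.7 -26.7] [670.8 -24.3]
T [209. 154.] 21 [21  1] [658.1 258.8] [651.8 253.7]
T [226. 162.] 15 [ 1 15] [630.  198.7] [624.3 195.3]
T [360.4 161.6] 179 [16 15] [ 632.8 -269.4] [ 627.1 -260.8]
T [208. 169.] 21 [21  1] [605.  261.3] [600.1 256.2]
T [271.1 190.6] 28 [11  6] [530.  41.] [527.   41.6]
T [287.9 191.7] 17 [12  2] [526.6 -17.4] [523.6 -15.3]
S [222.9 105.2] 196 [36 13] [1068.9 -369.2] [1026.7 -328.4]
S [279.5 140.4] 39 [10  6] [ 648.1 -297.9] [ 620.9 -259.6]
S [252.1 153.7] 80 [13  8] [ 678.8 -143.5] [ 650.5 -110.8]
S [229.9 186.8] 34 [13 10] [607.   73.2] [581.3  98.3]
```

Call:
{"op": "send_rows", "data": {
  "plan": [
    [0.016,0,-0.048,0,0,0],
    [0.016,0,-0.048,0,0,0],
    [0.016,0,-0.048,0,0,0],
    [0.016,0,-0.048,0,0,0],
    [0.016,0,-0.048,0,0,0],
    [0.015,0,-0.047,0,0,0],
    [0,0,0,0,0,0],
    [0,0.06,0,0,0,0],
    [0,0.045,0,0,0,0],
    [0,0,0,0,0,0]
  ]
}}

```text
t: 38.12
eef_pos: [623.6, -257.6, 79.6]
tool_rot: [[1.0, -0.009, -0.002], [0.002, 0.006, 1.0], [-0.009, -1.0, 0.006]]
contact_force: [0.2, -0.3, -1.1]
opening: 0.673
```

Call:
{"op": "send_rows", "data": {
  "plan": [
    [0,0,0,0,0,0],
    [0,0,0,0,0,0]
  ]
}}

```text
t: 38.38
eef_pos: [628.4, -262.1, 87.8]
tool_rot: [[1.0, 0.004, -0.001], [0.001, -0.003, 1.0], [0.004, -1.0, -0.003]]
contact_force: [-0.0, 0.3, 0.1]
opening: 0.675
```

Call:
{"op": "send_rows", "data": {
  "plan": [
    [-0.001,0.006,0,0,0,0],
    [0,0.002,0,0,0,0],
    [0,0,0,0,0,0],
    [0,0,0,0,0,0]
  ]
}}

```text
t: 38.88
eef_pos: [625.6, -261.7, 76.5]
tool_rot: [[1.0, -0.0, -0.0], [0.0, 0.0, 1.0], [-0.0, -1.0, 0.0]]
contact_force: [0.6, -1.2, -1.6]
opening: 0.674
```

Call:
{"op": "send_rows", "data": {
  "plan": [
    [0,0.0025,0,0,0,0],
    [0,0.0015,0,0,0,0],
    [0,0,0,0,0,0],
    [0,0,0,0,0,0]
  ]
}}

```text
t: 39.38
eef_pos: [625.6, -261.6, 72.5]
tool_rot: [[1.0, 0.0, -0.0], [0.0, 0.0, 1.0], [0.0, -1.0, 0.0]]
contact_force: [0.7, 0.4, -1.5]
opening: 0.673
```

Call:
{"op": "send_rows", "data": {
  "plan": [
    [0,0,0,0,0,0],
    [0,0,0,0,0,0],
    [0,0,0,0,0,0],
    [0,-0.02,0,0,0,0],
    [0,-0.05,0,0,0,0],
    [0,-0.05,0,0,0,0],
    [0,-0.02,0,0,0,0]
  ],
  "grip": 0.094
}}

```text
t: 40.25
eef_pos: [627.3, -262.6, 218.1]
tool_rot: [[1.0, 0.007, -0.0], [0.0, -0.004, 1.0], [0.007, -1.0, -0.004]]
contact_force: [0.2, -0.8, -1.9]
opening: 1.001
```

Call:
{"op": "send_rows", "data": {
  "plan": [
    [-0.035,0,-0.03,0,0,0],
    [-0.035,0,-0.03,0,0,0],
    [-0.035,0,-0.03,0,0,0],
    [-0.035,0,-0.03,0,0,0],
    [-0.035,0,-0.02,0,0,0],
    [0,0,0,0,0,0],
    [0,0,0,0,0,0]
  ]
}}

```text
t: 41.12
eef_pos: [450.9, -401.2, 212.1]
tool_rot: [[1.0, -0.0, -0.0], [0.0, 0.001, 1.0], [-0.0, -1.0, 0.001]]
contact_force: [0.3, 0.9, 0.5]
opening: 1.001
```

Run:
```python
from h import *
np.set_printoptions(precision=1,suppress=True)
s=st()
S=optics.camera("side");T=optics.camera("top");save(S,"s9");save(T,"t9")
for p,n in((T,"T"),(S,"S")):
    for c,a,b,m in blobs(p,"white",(170,130,430,280),30): print(n,c,a,b[2:],atz(p,c,72)[:2])
    for c,a,b,m in blobs(p,"green",(140,100,430,280)): print(n,"g",c,a,atz(p,c,80)[:2])
for p,box,n in((T,(312,198,350,236),"T"),(S,(285,155,320,190),"S")):
    g=cv2.cvtColor(p["img"],cv2.COLOR_RGB2GRAY).astype(int); x0,y0,x1,y1=box; sub=g[y0:y1,x0:x1]
    m=np.zeros(g.shape,bool); m[y0:y1,x0:x1]=sub<85
    n2,l,st_,c=cv2.connectedComponentsWithStats(m.astype(np.uint8)); 
    for i in range(1,n2):
        if st_[i,4]>8: print(n,"dark",c[i],st_[i],atz(p,c[i],58)[:2],atz(p,c[i],40)[:2])
    for q in models.trace(p,"weight_mid")[:1]:
        ys,xs=np.nonzero(q["region"]);print(n,"trace",q["box"],q["score"],xs.mean(),ys.mean(),atz(p,(xs.mean(),ys.mean()),22)[:2])
a=np.hstack([cv2.resize(T["img"][130:240,300:420],(360,330),interpolation=cv2.INTER_CUBIC),cv2.resize(S["img"][100:200,230:330],(330,330),interpolation=cv2.INTER_CUBIC)])
cv2.imwrite('pics/v9.png',a[:,:,::-1])
```

```text
t 41.12 pos [ 450.9 -401.2  212.1] yaw 0.02 ydown [-0.  0. -1.] F [0.3 0.9 0.5] open 94.1
T [284.6 162.6] 1247 [57 38] [619.2  -2.9]
T [362.6 160.4] 183 [16 16] [ 627.5 -262.8]
T [285.  166.5] 44 [23  2] [606.1  -4.3]
T g [284.3 159.6] 438 [628.   -1.4]
T g [157.6 202.3] 79 [484.3 416.5]
T g [284.6 226.5] 75 [406.9  -2.4]
S [278.9 136.1] 40 [10  5] [ 625.5 -260.1]
S g [238.3 163.5] 137 [626.3  -0.2]
S g [284.3 193. ] 38 [388.9  22. ]
S g [180.3 254.7] 75 [466.7 435.4]
T dark [332.2 217.7] [330 215   6   6  26] [ 436.7 -161.9] [ 437.1 -165.3]
T trace [321.3, 204.7, 340.7, 226.1] 0.59 331.4121621621622 217.46283783783784 [ 438.2 -166.2]
S dark [312.2 175.1] [295 155  25  35 389] [ 380.  -145.6] [ 390.3 -164.9]
S dark [302.4 170.4] [300 166   6  10  41] [ 424.8 -145.6] [ 436.  -164.9]
S trace [293.5, 165.2, 308.9, 179.5] 0.67 300.21714285714285 174.22285714285715 [ 440.3 -158.8]
```

View pics/v9.png

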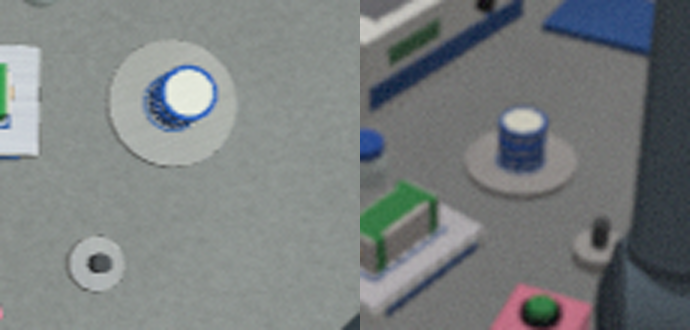

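Call:
{"op": "send_rows", "data": {
  "plan": [
    [-0.003,0,0.04,0,0,0],
    [-0.003,0,0.05,0,0,0],
    [-0.003,0,0.05,0,0,0],
    [-0.003,0,0.05,0,0,0],
    [-0.003,0,0.036,0,0,0],
    [0,0.01,0.01,0,0,0],
    [0,0.04,0,0,0,0],
    [0,0.04,0,0,0,0],
    [0,0,0,0,0,0],
    [0,0,0,0,0,0]
  ],
  "grip": 0.055
}}

```text
t: 42.58
eef_pos: [436.4, -166.5, 123.6]
tool_rot: [[1.0, 0.001, 0.0], [-0.0, -0.001, 1.0], [0.001, -1.0, -0.001]]
contact_force: [-0.1, 0.2, 0.2]
opening: 0.589
```

```bash
python3 -c "
from h import *
st()"
```

```text
t 42.58 pos [ 436.4 -166.5  123.6] yaw -0.0 ydown [ 0.001 -0.001 -1.   ] F [-0.1  0.2  0.2] open 55.4
```

Call:
{"op": "send_rows", "data": {
  "plan": [
    [0,0.03,0.001,0,0,0],
    [0,0.03,0,0,0,0],
    [0,0.015,0,0,0,0],
    [0,0.006,0,0,0,0],
    [0,0,0,0,0,0],
    [0,0,0,0,0,0]
  ]
}}

```text
t: 43.32
eef_pos: [436.4, -165.2, 42.5]
tool_rot: [[1.0, 0.002, -0.0], [0.0, -0.001, 1.0], [0.002, -1.0, -0.001]]
contact_force: [0.7, -0.6, -0.3]
opening: 0.582
```

Call:
{"op": "send_rows", "data": {
  "plan": [
    [0,0,0,0,0,0],
    [0,0,0,0,0,0],
    [0,0,0,0,0,0],
    [0,0,0,0,0,0],
    [0,0,0,0,0,0],
    [0,0,0,0,0,0],
    [0,0,0,0,0,0],
    [0,0,0,0,0,0]
  ],
  "grip": 0.005
}}

```text
t: 44.32
eef_pos: [435.9, -164.8, 41.6]
tool_rot: [[1.0, 0.001, -0.0], [0.0, -0.0, 1.0], [0.001, -1.0, -0.0]]
contact_force: [2.2, 0.1, -0.4]
opening: 0.23
```

Call:
{"op": "send_rows", "data": {
  "plan": [
    [0,-0.02,0,0,0,0],
    [0,-0.04,0,0,0,0],
    [0,-0.05,0,0,0,0],
    [0,-0.04,0,0,0,0],
    [0,0,0,0,0,0],
    [0,0,0,0,0,0]
  ]
}}

```text
t: 45.08
eef_pos: [434.1, -163.7, 188.7]
tool_rot: [[1.0, -0.004, -0.0], [0.0, 0.003, 1.0], [-0.004, -1.0, 0.003]]
contact_force: [-1.1, -0.8, -4.1]
opening: 0.229
```

```bash
python3 -c "
from h import *
st()"
```

```text
t 45.08 pos [ 434.1 -163.7  188.7] yaw 0.02 ydown [-0.004  0.003 -1.   ] F [-1.1 -0.8 -4.1] open 21.6
```

Call:
{"op": "send_rows", "data": {
  "plan": [
    [0.03,0,-0.015,0,0,0],
    [0.04,0,-0.021,0,0,0],
    [0.04,0,-0.021,0,0,0],
    [0.04,0,-0.021,0,0,0],
    [0.025,0,-0.012,0,0,0],
    [0.0145,0,-0.0067,0,0,0],
    [0,0.02,0,0,0,0],
    [0,0.02,0,0,0,0],
    [0,0.01,0,0,0,0],
    [0,0,0,0,0,0]
  ]
}}

```text
t: 46.32
eef_pos: [623.9, -260.6, 139.5]
tool_rot: [[1.0, -0.003, -0.0], [0.0, 0.002, 1.0], [-0.003, -1.0, 0.002]]
contact_force: [-0.3, -0.1, -3.9]
opening: 0.231
```

Call:
{"op": "send_rows", "data": {
  "plan": [
    [0,0,0,0,0,0],
    [0,0,0,0,0,0],
    [0,0,0,0,0,0]
  ]
}}

```text
t: 46.7
eef_pos: [625.4, -261.5, 142.2]
tool_rot: [[1.0, 0.001, -0.0], [0.0, -0.001, 1.0], [0.001, -1.0, -0.001]]
contact_force: [0.1, 0.1, -5.3]
opening: 0.232
```

```bash
python3 -c "
from h import *
st()"
```

```text
t 46.7 pos [ 625.4 -261.5  142.2] yaw 0.02 ydown [ 0.001 -0.001 -1.   ] F [ 0.1  0.1 -5.3] open 21.8
```

Call:
{"op": "send_rows", "data": {
  "plan": [
    [0,0.012,0,0,0,0],
    [0,0.008,0,0,0,0],
    [0,0.004,0,0,0,0],
    [0,0.002,0,0,0,0],
    [0,0.001,0,0,0,0],
    [0,0,0,0,0,0],
    [0,0,0,0,0,0]
  ]
}}

```text
t: 47.58
eef_pos: [625.3, -261.4, 114.8]
tool_rot: [[1.0, 0.0, -0.0], [0.0, -0.0, 1.0], [0.0, -1.0, -0.0]]
contact_force: [0.1, -0.4, -3.7]
opening: 0.23
```

Call:
{"op": "send_rows", "data": {
  "plan": [
    [0,0.001,0,0,0,0],
    [0,0.0005,0,0,0,0],
    [0,0,0,0,0,0],
    [0,0,0,0,0,0]
  ]
}}

```text
t: 48.08
eef_pos: [625.3, -261.4, 113.6]
tool_rot: [[1.0, 0.0, -0.0], [0.0, -0.0, 1.0], [0.0, -1.0, -0.0]]
contact_force: [-1.2, 1.2, 0.2]
opening: 0.23
```

Call:
{"op": "send_rows", "data": {
  "plan": [
    [0,0,0,0,0,0],
    [0,0,0,0,0,0],
    [0,0,0,0,0,0],
    [0,0,0,0,0,0],
    [0,-0.02,0,0,0,0],
    [0,-0.05,0,0,0,0],
    [0,-0.03,0,0,0,0],
    [-0.01,0,0.03,0,0,0],
    [-0.01,0,0.05,0,0,0],
    [-0.01,0,0.05,0,0,0]
  ],
  "grip": 0.06
}}

```text
t: 49.32
eef_pos: [595.1, -130.4, 214.8]
tool_rot: [[1.0, 0.002, 0.001], [-0.001, -0.001, 1.0], [0.002, -1.0, -0.001]]
contact_force: [0.6, 0.4, -0.2]
opening: 0.638
```

Call:
{"op": "send_rows", "data": {
  "plan": [
    [-0.01,0,0.05,0,0,0],
    [-0.01,0,0.05,0,0,0],
    [-0.01,0,0.05,0,0,0],
    [-0.01,0,0.05,0,0,0],
    [-0.01,0,0.05,0,0,0],
    [-0.01,0,0.05,0,0,0],
    [-0.01,0,0.05,0,0,0],
    [-0.01,0,0.05,0,0,0],
    [-0.01,0,0.05,0,0,0],
    [-0.01,0,0.05,0,0,0]
  ],
  "grip": 0.0
}}

```text
t: 50.58
eef_pos: [494.8, 370.5, 215.0]
tool_rot: [[1.0, 0.002, -0.0], [0.0, 0.001, 1.0], [0.002, -1.0, 0.001]]
contact_force: [0.1, 0.1, 0.2]
opening: 0.003
```

Call:
{"op": "send_rows", "data": {
  "plan": [
    [-0.01,0,0.036,0,0,0],
    [0,0,0.02,0,0,0],
    [0,0,0,0,0,0],
    [0,0,0,0,0,0]
  ]
}}

```text
t: 51.08
eef_pos: [485.5, 423.6, 213.2]
tool_rot: [[1.0, 0.0, 0.001], [-0.001, -0.0, 1.0], [0.0, -1.0, -0.0]]
contact_force: [0.3, 0.2, -0.1]
opening: 0.002
```

Run:
```python
from h import *
np.set_printoptions(precision=1,suppress=True)
s=st()
print(tri(optics.camera("top"),(157.5,202.2),optics.camera("side"),(180.4,254.6)))
S=optics.camera("side");T=optics.camera("top");save(S,"s10");save(T,"t10")
for p,n in((T,"T"),(S,"S")):
    for c,a,b,m in blobs(p,"white",(170,130,430,280),30): print(n,c,a,b[2:],atz(p,c,72)[:2])
    for c,a,b,m in blobs(p,"green",(140,100,430,280)): print(n,"g",c,a,atz(p,c,80)[:2])
    for c,a,b,m in blobs(p,"orange",(140,100,430,280)): print(n,"o",c,a,atz(p,c,55)[:2])
a=np.vstack([cv2.resize(T["img"][100:280,60:480],(800,343),interpolation=cv2.INTER_CUBIC),
 np.hstack([cv2.resize(S["img"][100:190,230:330],(278,250),interpolation=cv2.INTER_CUBIC),cv2.resize(T["img"][135:195,325:395],(292,250),interpolation=cv2.INTER_CUBIC),cv2.resize(S["img"][140:210,195:260],(230,250),interpolation=cv2.INTER_CUBIC)])])
cv2.imwrite('pics/v10.png',a[:,:,::-1])
```

```text
t 51.08 pos [485.5 423.6 213.2] yaw -0.05 ydown [ 0. -0. -1.] F [ 0.3  0.2 -0.1] open 0.2
(array([485.8, 424.4,  53.1]), np.float64(1.0034208043540331))
T [284.5 162.6] 1239 [57 38] [619.3  -2.7]
T [285.  166.5] 42 [21  2] [606.2  -4.3]
T g [284.2 159.6] 439 [627.9  -1.3]
T g [157.5 202.3] 81 [484.2 416.7]
T g [284.7 226.4] 78 [407.1  -2.6]
T o [208.5 161.5] 312 [625.3 254.5]
S g [238.3 163.6] 140 [626.1   0.4]
S g [284.5 193. ] 37 [388.5  21.9]
S g [180.6 254.7] 74 [466.  434.8]
S o [199.6 200.3] 18 [613.3 222.3]
```

View pics/v10.png

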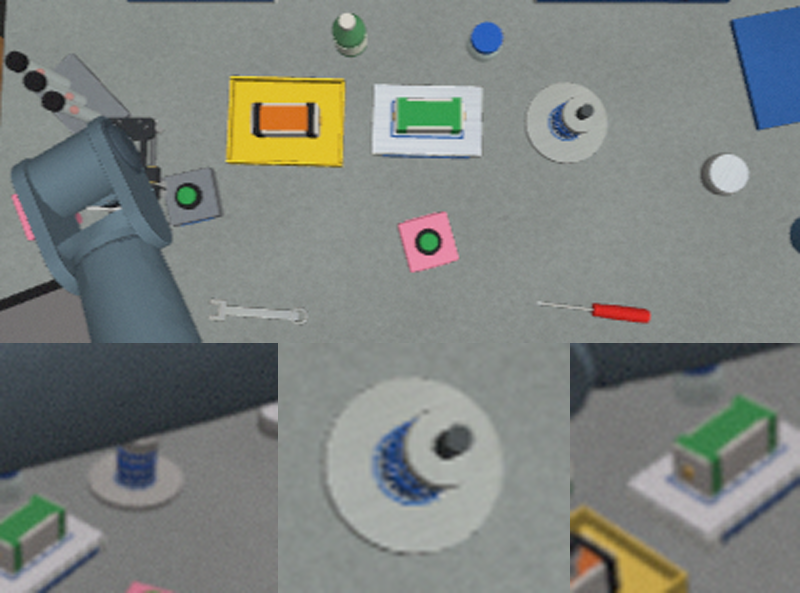

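Call:
{"op": "send_rows", "data": {
  "plan": [
    [0,0.05,0.0005,0,0,0],
    [0,0.05,0,0,0,0],
    [0,0.025,0,0,0,0],
    [0,0.01,0,0,0,0],
    [0,0,0,0,0,0],
    [0,0,0,0,0,0]
  ]
}}

```text
t: 52.02
eef_pos: [486.1, 425.7, 79.8]
tool_rot: [[1.0, 0.003, -0.0], [0.0, 0.002, 1.0], [0.003, -1.0, 0.002]]
contact_force: [0.5, -0.3, 0.5]
opening: 0.004
```

Call:
{"op": "send_rows", "data": {
  "plan": [
    [0,0.003,0,0,0,0],
    [0,0.002,0,0,0,0],
    [0,0,0,0,0,0],
    [0,0,0,0,0,0]
  ]
}}

```text
t: 52.52
eef_pos: [486.1, 425.8, 74.1]
tool_rot: [[1.0, 0.003, -0.0], [0.0, 0.002, 1.0], [0.003, -1.0, 0.002]]
contact_force: [3.1, 1.9, 4.4]
opening: 0.003
```

Call:
{"op": "send_rows", "data": {
  "plan": [
    [0,0.002,0,0,0,0],
    [0,0.002,0,0,0,0],
    [0,0,0,0,0,0],
    [0,0,0,0,0,0]
  ]
}}

```text
t: 53.02
eef_pos: [486.2, 426.0, 73.0]
tool_rot: [[1.0, 0.002, -0.001], [0.001, 0.001, 1.0], [0.002, -1.0, 0.001]]
contact_force: [-3.1, -3.2, 21.5]
opening: 0.004
```

Run:
```python
from h import *
np.set_printoptions(precision=1,suppress=True)
s=st()
S=optics.camera("side");T=optics.camera("top");save(S,"s11");save(T,"t11")
print(tri(T,(157.5,202.2),S,(180.4,254.6)))
for z in (50,57,62): print(z,proj(S,[485.5,424.4,z]),proj(T,[485.5,424.4,z]))
a=np.hstack([cv2.resize(S["img"][205:285,140:230],(450,400),interpolation=cv2.INTER_CUBIC),cv2.resize(T["img"][170:240,120:190],(350,400),interpolation=cv2.INTER_CUBIC)])
cv2.imwrite('pics/v11.png',a[:,:,::-1])
```

```text
t 53.02 pos [486.2 426.   73. ] yaw 0.04 ydown [ 0.  0. -1.] F [-3.1 -3.2 21.5] open 0.4
(array([485.8, 424.4,  53.1]), np.float64(1.0034208043540331))
50 [180.5 255.2] [157.9 202.4]
57 [180.1 253.8] [157.3 202.3]
62 [179.9 252.8] [156.8 202.2]
```

View pics/v11.png

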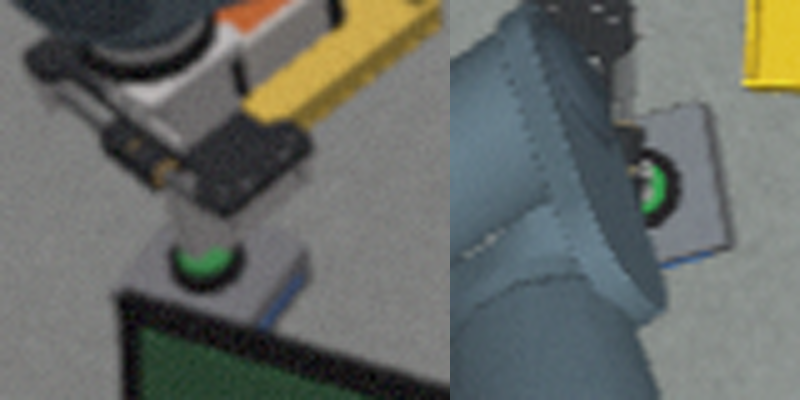

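Call:
{"op": "send_rows", "data": {
  "plan": [
    [0,-0.004,0,0,0,0],
    [0,0,0,0,0,0],
    [0,0,0,0,0,0]
  ]
}}

```text
t: 53.5
eef_pos: [485.4, 425.4, 73.3]
tool_rot: [[1.0, 0.001, -0.0], [0.0, 0.001, 1.0], [0.001, -1.0, 0.001]]
contact_force: [3.5, 1.8, 6.1]
opening: 0.003
```

Call:
{"op": "send_rows", "data": {
  "plan": [
    [0,-0.002,0,0,0,0],
    [0,0,0,0,0,0],
    [0,0,0,0,0,0]
  ]
}}

```text
t: 53.88
eef_pos: [484.8, 425.1, 74.7]
tool_rot: [[1.0, -0.0, -0.0], [0.0, -0.0, 1.0], [-0.0, -1.0, -0.0]]
contact_force: [3.7, 1.2, 4.6]
opening: 0.003
```

Call:
{"op": "send_rows", "data": {
  "plan": [
    [0,-0.002,0,0,0,0],
    [0,0,0,0,0,0],
    [0,0,0,0,0,0]
  ]
}}

```text
t: 54.25
eef_pos: [484.4, 424.9, 76.5]
tool_rot: [[1.0, -0.001, -0.0], [0.0, -0.001, 1.0], [-0.001, -1.0, -0.001]]
contact_force: [2.0, 1.4, 3.3]
opening: 0.007
```

Call:
{"op": "send_rows", "data": {
  "plan": [
    [0,-0.002,0,0,0,0],
    [0,0,0,0,0,0],
    [0,0,0,0,0,0]
  ]
}}

```text
t: 54.62
eef_pos: [484.4, 424.8, 78.5]
tool_rot: [[1.0, -0.001, -0.0], [0.0, -0.001, 1.0], [-0.001, -1.0, -0.001]]
contact_force: [1.0, 0.3, 1.7]
opening: 0.002
```

Call:
{"op": "send_rows", "data": {
  "plan": [
    [0,-0.04,0,0,0,0],
    [0,-0.05,0,0,0,0],
    [0,-0.05,0,0,0,0],
    [-0.04,0,0,0,0,0],
    [-0.04,0,0,0,0,0],
    [0,0,0,0,0,0],
    [0,0,0,0,0,0],
    [0,0,0,0,0,0]
  ]
}}

```text
t: 55.62
eef_pos: [405.7, 424.9, 218.7]
tool_rot: [[1.0, -0.0, 0.001], [-0.001, -0.0, 1.0], [-0.0, -1.0, -0.0]]
contact_force: [0.5, -0.1, -0.7]
opening: 0.006
```

Run:
```python
from h import *
np.set_printoptions(precision=1,suppress=True)
s=st()
S=optics.camera("side");T=optics.camera("top")
for p,n in((T,"T"),(S,"S")):
    for c,a,b,m in blobs(p,"green",(140,100,430,280)): print(n,"g",c,a,atz(p,c,80)[:2],rect(p,m,80)[1:])
    for c,a,b,m in blobs(p,"orange",(140,100,430,280)): print(n,"o",c,a,atz(p,c,55)[:2])
a=np.vstack([cv2.resize(T["img"][100:280,60:480],(800,343),interpolation=cv2.INTER_CUBIC),
 np.hstack([cv2.resize(S["img"][100:200,180:320],(350,250),interpolation=cv2.INTER_CUBIC),cv2.resize(T["img"][135:195,325:395],(292,250),interpolation=cv2.INTER_CUBIC),np.zeros((250,158,3),np.uint8)])])
cv2.imwrite('pics/v12.png',a[:,:,::-1])
```

```text
t 55.62 pos [405.7 424.9 218.7] yaw -0.03 ydown [-0. -0. -1.] F [ 0.5 -0.1 -0.7] open 0.6
T g [284.2 159.6] 439 [627.9  -1.3] (array([625.1,  -2.3]), (103.06730651855469, 57.146488189697266), np.float64(90.17046096920967), np.float64(89.72468829524844))
T g [157.5 202.2] 77 [484.6 416.8] (array([483.6, 416.7]), (29.838294982910156, 29.80812644958496), np.float64(1.663664698600769), np.float64(85.11048205221273))
T g [284.6 226.4] 77 [407.   -2.4] (array([406.8,  -2. ]), (29.394664764404297, 29.313451766967773), np.float64(90.01753952354193), np.float64(78.60694629700869))
T o [208.5 161.5] 312 [625.3 254.5]
S g [237.5 164.6] 109 [623.9   7. ] (array([621.7,   0.7]), (99.95893859863281, 46.62392807006836), np.float64(94.83794260025024), np.float64(87.04385460679185))
S g [284.4 193.2] 40 [388.   22.6] (array([388.1,  24.6]), (28.359066009521484, 25.709840774536133), np.float64(39.55356216430664), np.float64(47.155941519851815))
S g [180.4 254.6] 74 [466.8 435.2] (array([467. , 436.4]), (29.63978385925293, 29.594158172607422), np.float64(138.36258697509766), np.float64(38.93806347078842))
```

View pics/v12.png

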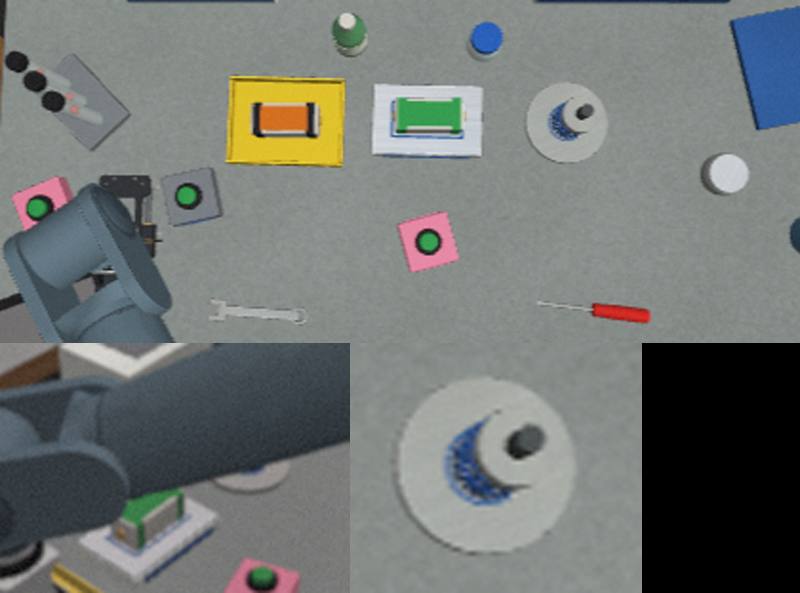

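Everything stands in place and the arm is clear of it, so I am handing the job in.

```bash
python3 -c "
from station import job_done
print(job_done())"
```

```text
the job is handed in; nothing more can be done
None
```

The job is done and handed in at about 56 s of robot time.

- **Spent cartridge:** it stands flat in the yellow tray, within about 1 mm of the tray's middle.
- **Fresh cartridge:** it stands inside the blue outline over the pin, about 1–3 mm off centre and under 1° off square. The cameras couldn't show the pin under it; I take it as held because the cartridge sits flat at deck height.
- **Discs and weight:** I found only three discs, all now on the plate within about 2 mm of each other and of the blue circle. The weight is on top and looks centred; I placed it by tool position and didn't measure its centre afterwards. The last side view of the stack was blocked by the arm, so the final stack check is from the top camera alone.
- **Start button:** I pressed the one on the grey box until it hit its stop at about 21 N. It was about 6 N near the stop and eased to under 2 N over roughly 5 mm as I backed off. It measured about 9 mm lower by camera (53 mm) than by touch (62 mm).
- **Bystanders:** in the last pictures they were where they started. Nothing I checked had been knocked out of place.

The top camera read about 2 mm too far in x, which I corrected for.

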